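# Build up the labelling stand and set the jar on it

## Robot

A 7-joint arm with a two-finger parallel gripper is mounted at the origin on a cart in front of the work surface, level with it; the furniture and walls round the work are solid. World frame = base frame: x ahead of the robot, y to its left, z up, the work surface at z = 0. Lengths are in m, angles in rad, forces in N, time in s.
With the tool pointing down it reaches from about 0.35 to 0.9 m from the base axis. Payload 8.1 kg.
Tool frame: the origin (TCP) lies between the finger pads; the fingertips stand 19 mm ahead of it and the grasp point (between the pads) is the TCP; y points along the fingers, x is the direction in which the jaws open and shut, and the axes are right-handed (so a half turn about y gives the same grasp; the last joint's range is limited). The gripper opens to 92 mm and grips with 3 to 60 N. Pads are 19 mm wide; open, the fingers measure 130 mm over their backs; the gripper's body (75 mm by 190 mm) begins 47 mm behind the grasp point.
Start: joints at [-1.264, 0.434, 0.025, 1.573, -0.012, 1.134, -0.075], TCP at [0.249, 0.573, 0.246] pointing down, gripper open.
Joint ranges: [-2.62, 2.62], [-0.44, 2.09], [-1.27, 1.32], [0.08, 2.57], [-1.32, 4.46], [0.12, 2], [-2.74, 2.74]. Speed limits (rad/s): [2.22, 2.22, 3.01, 3.01, 3.14, 3.14, 3.14].

## Interface

Orientations are given as a rotation vector (axis times angle).
In Python, from cell import arm gives the robot as it stands.
- The arm moves only by the tool move_arm, never from a script. Its argument "series" is a list of rows, each an object of numbers: "x", "y", "z": the shift along the tool's x, y, z in cm; "rx", "ry", "rz": the turn, a rotation vector about the tool's x, y, z in rad. In form: [{"x": .., "y": .., "z": .., "rx": .., "ry": .., "rz": ..}, ...]. A call has 1 to 12 rows; each row shifts and turns the pose as measured when the row begins, along the tool's axes as they then stand; what a row does not reach is not made up. A row lasts 1/8 s, in which the tool goes at most 62.5 mm and 10.7 degrees, less where a joint would pass 70% of its speed; a pose out of reach is approached as far as the arm can. A call is refused whole if a number of a shift passes 6.25 or a number of a turn 0.188, either way. A call with a gripper value outside its range is refused whole. "jaw" is the finger opening in cm, from 0 to 9.18, set as the call begins (left out, the last holds). The fingers move at their own pace and stop on an object; "newtons" is the grip in N (left out, the last holds). Time passes only in rows, so rows that do not move let the fingers close. It gives the time, the measured TCP pose, the force and the opening at its end, in the units of the state.
- arm.observe(): the state, without advancing time (a new reading comes with each control period).
- arm.get_image(name): name is "scene" or "top" or "wrist"; returns the picture (400x640x3 uint8, blue, green, red); there is no depth.
- arm.camera_params(name): a dict with "K" (3x3 intrinsics, pixels), "R" (3x3) and "t" (3): a world point X has camera coordinates R X + t; the wrist camera has in their place "tool_from_camera" (4x4, takes a point from camera to tool coordinates, whose origin is the TCP and whose axes are the tool frame's). Camera axes: x right, y down, z forward; pixel columns grow to the right and rows downward; lengths in m; the calibration is good to about 2 mm. A picture is of the moment at which its call begins: read the wrist's pose just before it. camera_params takes no time and is no camera call.
- arm.sign_off(): hands the job in, once; it reports no verdict.
The state is a dict: "clock": time; "joints": joint angles; "dq": joint speeds; "joint_efforts": joint torques, N m; "position": TCP position; "ee_rot": TCP orientation; "force": force on the tool from outside, world axes, zero at the start; "ft_torque": the same for the moment, N m; "width": opening from 0.0 (shut) to 1.0 (fully open).
Only numpy, scipy, OpenCV 4.12 (cv2) and the standard library are available. Lean on these libraries where they do the work, as an engineer would, in place of code of your own. Each camera call takes 0.05 s, during which the arm holds its last target.

## Task

Build up the jar labelling stand on the dark steel foot plate: first the blue riser, on it the yellow riser, and on that the green cradle, each pressed down over the pins below until it sits flush, in that order. Then stand the full jar from the table upright in the middle of the cradle, let go, and leave the other things on the table where they are, without ever tipping the jar.

Things in the scene. Friction and masses are not known exactly. Their poses are not given: they have to be found in the camera images.
- foot: Dark steel foot plate of the labelling stand, fixed to the table, 100 mm long (its x), 60 mm wide (its y), 18 mm high. Origin: centre of its underside, z up. On its top stand two tapered steel pins at x = +-26 mm, y = 0: 12 mm across at the root, 7 mm at the tip, 11 mm high. Round the work: yellow crates behind (front at x = 0.557, 353 mm high), blue crate (front at x = 0.59, 211 mm), wall at y = -0.478.
- blue_riser: Loose blue riser block, about 0.16 kg, 84 mm long (its x), 44 mm wide (its y; grip it across this width) and 36 mm high. Origin: centre of its underside, z up. Two square sockets (15 mm wide, 14 mm deep) in its underside at x = +-26 mm fit over the pins below, either way round, until it sits flush. Two tapered steel pins like those of the foot stand on its top at x = +-26 mm.
- yellow_riser: Loose yellow riser block, about 0.16 kg, 84 mm long (its x), 44 mm wide (its y; grip it across this width) and 30 mm high. Origin: centre of its underside, z up. Two square sockets (15 mm wide, 14 mm deep) in its underside at x = +-26 mm fit over the pins below, either way round, until it sits flush. Two tapered steel pins like those of the foot stand on its top at x = +-26 mm.
- green_cradle: Loose green cradle block, about 0.16 kg, 92 mm long (its x), 44 mm wide (its y; grip it across this width) and 26 mm high. Origin: centre of its underside, z up. Two square sockets (15 mm wide, 14 mm deep) in its underside at x = +-26 mm fit over the pins below, either way round, until it sits flush. No pins: a black rubber jar seat on top, between two green end rails (7 mm high, 78 mm apart along x).
- filled_jar: Loose full glass jar with brown contents and a pale gold cap, standing on the open table (the only full jar there; the others stand in the crates and are not wanted), 66 mm in diameter, 91 mm high with cap, about 0.24 kg. Origin: centre of its underside, z up.
- tally_counter: Bystander: loose grey hand tally counter with a wire ring, 46 mm round, 76 x 50 mm over all, 22 mm high, lying flat. Origin: middle of its underside, z up.
- label_roll: Bystander: loose white roll of blank labels, 69 mm in diameter, 40 mm high, hole upward. Origin: centre of its underside, z up.
- tape_roll: Bystander: loose tan roll of packing tape, 80 mm in diameter, 24 mm high, lying flat. Origin: centre of its underside, z up.
- date_stamp: Bystander: loose wooden hand stamp, foot 30 x 50 mm, 76 mm high, standing upright. Origin: centre of its underside, z up.
There are look-alikes about, which are no part of the job. What is shaped like the filled_jar but purple is not meant.

How it is judged:
By the outcome, as a careful person would: the job done as asked, in the order asked, and still so for the second after the job is handed in, with the robot touching nothing.
It also fails if it takes over 115 s, if anything falls off the work surface, if the arm or the gripper's body presses on something with over 40 N, if the wrist force passes 120 N, or if a joint passes its speed limit or range.

## Working session

There is one attempt and no reset: what is moved stays moved. The work goes in short steps, Python scripts to look and compute and a tool call to move; the robot and the scene stay as the last step left them, time stands still between calls to the robot, and variables do not carry over. Pictures are saved under pics/ and viewed, and the job is handed in when it is done.

Besides the shell and the picture viewer there is one more tool, called after "Emit:" by a JSON object that holds its "api" and its "payload", one argument or row to a line. move_arm: Moves the arm, as the interface text tells. Its arguments: {"type":"object","properties":{"series":{"type":"array","items":{"type":"object","properties":{"x":{"type":"number"},"y":{"type":"number"},"z":{"type":"number"},"rx":{"type":"number"},"ry":{"type":"number"},"rz":{"type":"number"}}}},"jaw":{"type":"number"},"newtons":{"type":"number"}},"required":["series"]}

```bash
mkdir -p pics; ls; python3 - <<'E'
from cell import arm
import cv2, numpy as np
print(arm.observe())
for n in ["scene","top","wrist"]:
    p=arm.camera_params(n); print(n,{k:np.round(v,4).tolist() for k,v in p.items()})
    cv2.imwrite(f"pics/{n}0.png",arm.get_image(n))
E
```

```text
pics
{'clock': 0.0, 'joints': array([-1.26359788,  0.4352454 ,  0.02496302,  1.57411897, -0.0116142 ,
        1.13396011, -0.07509865]), 'dq': array([ 2.74946321e-03, -5.96910490e-04,  1.36139742e-05,  1.40667873e-03,
       -9.59723639e-04, -6.58185041e-04, -3.22086957e-04]), 'joint_efforts': array([-1.08710599e-03, -6.67866254e+01,  9.84408706e-01, -3.14431107e+01,
       -6.05298160e-02,  4.36273345e-02,  1.49655743e-04]), 'position': array([0.24886399, 0.57279031, 0.24492242]), 'ee_rot': array([-1.37666601, -0.90130947,  0.90337038]), 'force': array([-1.16503384,  0.43274703, -0.44144207]), 'ft_torque': array([0.00126365, 0.03447291, 0.04090068]), 'width': 0.9993140785050563}
scene {'K': [[473.9931, 0.0, 320.1234], [0.0, 473.9931, 195.9113], [0.0, 0.0, 1.0]], 'R': [[-0.5008, -0.8655, -0.0106], [-0.4136, 0.2501, -0.8754], [0.7603, -0.434, -0.4832]], 't': [0.2491, 0.2277, 1.244]}
top {'K': [[364.5706, 0.0, 320.5245], [0.0, 364.5706, 200.169], [0.0, 0.0, 1.0]], 'R': [[-0.0288, -0.9995, 0.0127], [-0.9973, 0.0279, -0.0684], [0.068, -0.0146, -0.9976]], 't': [0.0189, 0.4849, 1.1641]}
wrist {'K': [[288.7524, 0.0, 315.7719], [0.0, 288.7524, 197.7082], [0.0, 0.0, 1.0]], 'tool_from_camera': [[1.0, 0.0004, 0.0005, 0.0007], [-0.0004, -0.262, 0.9651, -0.1389], [0.0005, -0.9651, -0.262, 0.0688], [0.0, 0.0, 0.0, 1.0]]}
```

View pics/scene0.png

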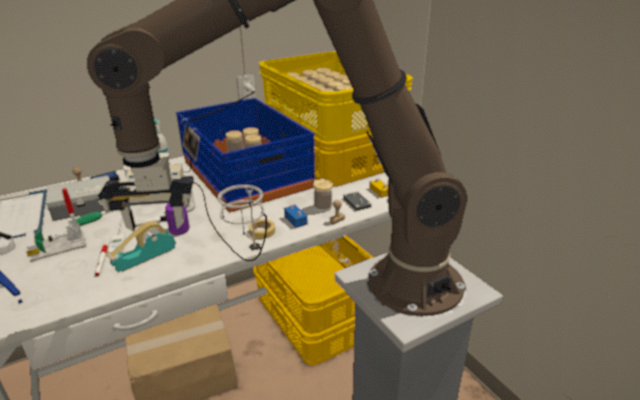

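View pics/top0.png

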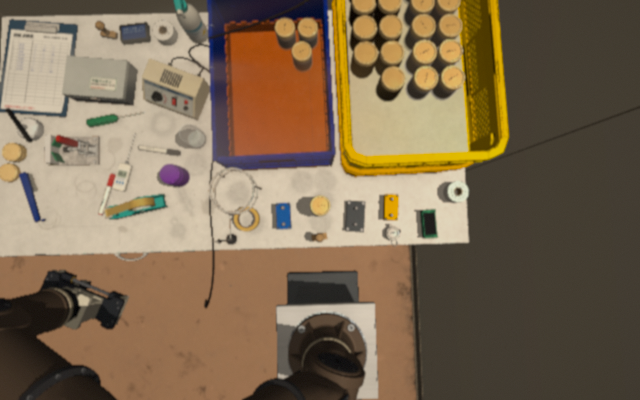

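View pics/wrist0.png

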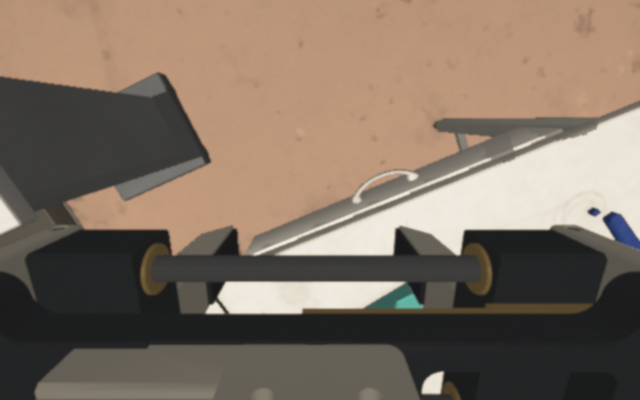

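The scene picture shows the bench with the arm over its left end. The top picture shows blue riser ~(283,216), jar ~(319,206), foot ~(354,216), yellow ~(391,207), green cradle ~(429,223), stamp ~(318,237), tally ~(393,233), label roll ~(457,190) and tape ~(246,219). Next I measure them.

```bash
cat > h.py <<'E'
import numpy as np, cv2
from cell import arm
from scipy.spatial.transform import Rotation as Ro
def cam(name,st=None):
    p=arm.camera_params(name);K=np.array(p["K"])
    if name=="wrist":
        T=np.array(p["tool_from_camera"]);Rt=Ro.from_rotvec(st["ee_rot"]).as_matrix()
        Rwc=Rt@T[:3,:3]; c=Rt@T[:3,3]+st["position"]
    else:
        Rwc=np.array(p["R"]).T; c=-Rwc@np.array(p["t"])
    return K,Rwc,c
def ray(C,uv,z):
    K,Rwc,c=C; uv=np.atleast_2d(np.asarray(uv,float))
    d=(Rwc@np.linalg.inv(K)@np.c_[uv,np.ones(len(uv))].T).T
    return c+d*((z-c[2])/d[:,2])[:,None]
def proj(C,X):
    K,Rwc,c=C; q=K@(Rwc.T@(np.atleast_2d(X)-c).T); return (q[:2]/q[2]).T
def snap(name,fn):
    st=arm.observe(); im=arm.get_image(name); cv2.imwrite(f"pics/{fn}.png",im)
    np.savez(f"pics/{fn}.npz",position=st["position"],ee_rot=st["ee_rot"]); return cam(name,st),im
def load(name,fn):
    return cam(name,dict(np.load(f"pics/{fn}.npz")) if name=="wrist" else None), cv2.imread(f"pics/{fn}.png")
E
python3 - <<'E'
from h import *
C=cam("top"); im=cv2.imread("pics/top0.png")
cv2.imwrite("pics/top0z.png",cv2.resize(im[160:250,220:480],None,fx=3,fy=3,interpolation=cv2.INTER_CUBIC))
print("campos",C[2], cam("scene")[2])
for n,uv,z in [("blue",(283,216),.036),("jar",(319,206),.091),("foot",(354,216),.018),("yel",(391,207),.03),("green",(429,223),.03),("stamp",(318,237),.07),("tally",(393,233),.02),("label",(457,190),.04),("tape",(246,219),.024)]:
    print(n,ray(C,uv,z).round(3))
print(Ro.from_rotvec(arm.observe()["ee_rot"]).as_matrix().round(3))
hsv=cv2.cvtColor(im,cv2.COLOR_BGR2HSV)
for u,v in [(283,216),(354,216),(391,207),(429,223),(420,223)]: print(hsv[v,u])
E
```

```text
campos [0.40502092 0.02231318 1.19417368] [-0.72689911  0.69858809  0.80308688]
blue [[0.437 0.126 0.036]]
jar [[0.463 0.011 0.091]]
foot [[ 0.431 -0.101  0.018]]
yel [[ 0.456 -0.22   0.03 ]]
green [[ 0.401 -0.34   0.03 ]]
stamp [[0.369 0.017 0.07 ]]
tally [[ 0.373 -0.225  0.02 ]]
label [[ 0.504 -0.431  0.04 ]]
tape [[0.431 0.245 0.024]]
[[ 0.398 -0.    -0.917]
 [ 0.917 -0.001  0.398]
 [-0.001 -1.    -0.   ]]
[106 198 144]
[26 22 81]
[ 22 255 226]
[ 8 33 31]
[21 48 90]
```

View pics/top0z.png

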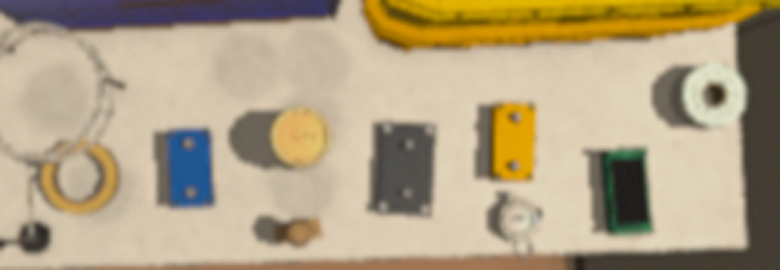

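The top picture resolves everything: each block lies with its length along about world x, and the pins show. I turn the tool square to the world and then move over the left group for a wrist view.

Emit:
{"api": "move_arm", "payload": {
  "series": [
    {"ry": -0.14},
    {"ry": -0.14},
    {"ry": -0.13}
  ],
  "jaw": 9.0
}}

```text
invalid input
```

Emit:
{"api": "move_arm", "payload": {
  "series": [
    {"x": -5, "z": -1.5},
    {"x": -5, "z": -1.5},
    {"x": -5, "z": -1.5},
    {"x": -5, "z": -1.5},
    {"x": -5, "z": -1.5},
    {"x": -5, "z": -1.5},
    {"x": -5, "z": -1.5},
    {"x": -5, "z": -1},
    {"x": -5, "z": -1},
    {"x": -4, "z": -1}
  ]
}}

```text
invalid input
```

```bash
cat >> h.py <<'E'
def to(x,y,z,yaw=None):
    """shift in tool cm to reach target; yaw: wanted direction angle of tool x (deg)"""
    st=arm.observe();R=Ro.from_rotvec(st["ee_rot"]).as_matrix()
    d=R.T@(np.array([x,y,z])-st["position"])*100
    print("now",st["position"].round(4),"yaw",np.degrees(np.arctan2(R[1,0],R[0,0])).round(2),"down",R[:,1].round(3),"F",st["force"].round(1),"w",round(float(st["width"])*9.18,2),"t",round(st["clock"],2))
    print(" shift cm",d.round(2))
    if yaw is not None:
        Rt=np.array([[np.cos(np.radians(yaw)),0,-np.sin(np.radians(yaw))],[np.sin(np.radians(yaw)),0,np.cos(np.radians(yaw))],[0,-1,0]])
        # tool x=(c,s,0), y=(0,0,-1), z=x cross y
        Rt[:,2]=np.cross(Rt[:,0],Rt[:,1])
        print(" turn",Ro.from_matrix(R.T@Rt).as_rotvec().round(3))
E
python3 - <<'E'
from h import *
to(.37,.06,.25,90)
snap("wrist","w1")
E
```

```text
now [0.2489 0.5729 0.2451] yaw 66.52 down [-0.    -0.001 -1.   ] F [-1.  -0.7 -0.5] w 9.21 t 0.15
 shift cm [-42.22  -0.43 -31.54]
 turn [-0.    -0.41  -0.001]
```

View pics/w1.png

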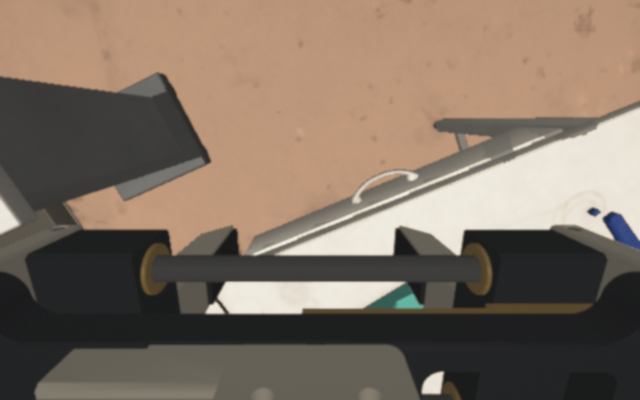

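The first view is unchanged, since the moves were refused. I'll send rows with all six keys.

Emit:
{"api": "move_arm", "payload": {
  "series": [
    {"x": 0, "y": 0, "z": 0, "rx": 0, "ry": -0.14, "rz": 0},
    {"x": 0, "y": 0, "z": 0, "rx": 0, "ry": -0.14, "rz": 0},
    {"x": 0, "y": 0, "z": 0, "rx": 0, "ry": -0.13, "rz": 0}
  ],
  "jaw": 9.0,
  "newtons": 30
}}

```text
clock: 0.57
position: [0.2486, 0.5726, 0.2445]
ee_rot: [-1.205, -1.216, 1.22]
force: [0.2, -0.3, -0.2]
width: 0.98
```

Emit:
{"api": "move_arm", "payload": {
  "series": [
    {"x": -5, "y": 0, "z": -1.5, "rx": 0, "ry": 0, "rz": 0},
    {"x": -5, "y": 0, "z": -1.5, "rx": 0, "ry": 0, "rz": 0},
    {"x": -5, "y": 0, "z": -1.5, "rx": 0, "ry": 0, "rz": 0},
    {"x": -5, "y": 0, "z": -1.5, "rx": 0, "ry": 0, "rz": 0},
    {"x": -5, "y": 0, "z": -1.5, "rx": 0, "ry": 0, "rz": 0},
    {"x": -5, "y": 0, "z": -1.5, "rx": 0, "ry": 0, "rz": 0},
    {"x": -5, "y": 0, "z": -1.5, "rx": 0, "ry": 0, "rz": 0},
    {"x": -5, "y": 0, "z": -1, "rx": 0, "ry": 0, "rz": 0},
    {"x": -5, "y": 0, "z": -1, "rx": 0, "ry": 0, "rz": 0},
    {"x": -5, "y": 0, "z": -1, "rx": 0, "ry": 0, "rz": 0}
  ]
}}

```text
clock: 1.82
position: [0.3938, 0.0623, 0.2442]
ee_rot: [-1.2, -1.224, 1.224]
force: [0.9, 0.3, -0.2]
width: 0.979
```

```bash
python3 - <<'E'
from h import *
to(.39,.03,.25,90)
E
```

```text
now [0.3938 0.0623 0.2442] yaw 91.13 down [ 0. -0. -1.] F [ 0.9  0.3 -0.2] w 8.99 t 1.82
 shift cm [-3.22 -0.58  0.44]
 turn [ 0.    0.02 -0.  ]
```

Tracking is good. A picture here:

```bash
python3 - <<'E'
from h import *
snap("wrist","w2")
E
```

```text
(no output)
```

View pics/w2.png

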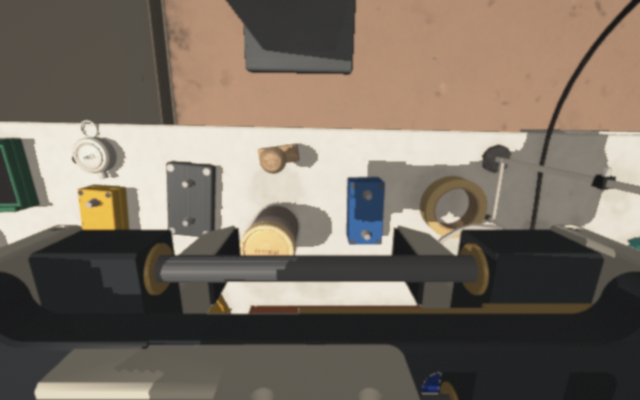

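Wrist view shows foot (167–215, 162–235), jar cap ~(270,240), blue riser (347–384, 178–243), tape (453,207), and a black base with a rod at ~(495,158), part of a wire ring stand. I'll zoom for the pins and triangulate the ring's height.

```bash
python3 - <<'E'
from h import *
C,im=load("wrist","w2")
a=cv2.resize(im[150:250,150:250],None,fx=4,fy=4,interpolation=cv2.INTER_CUBIC)
b=cv2.resize(im[150:250,320:420],None,fx=4,fy=4,interpolation=cv2.INTER_CUBIC)
cv2.imwrite("pics/w2z.png",np.hstack([a,b]))
s=cv2.imread("pics/scene0.png"); cv2.imwrite("pics/s0z.png",cv2.resize(s[160:270,190:400],None,fx=3.8,fy=3.8,interpolation=cv2.INTER_CUBIC))
print(ray(C,[(496,158)],0), ray(cam("top"),[(231,239)],0))
E
```

```text
[[0.36996954 0.3007106  0.        ]] [[0.36808678 0.29931541 0.        ]]
```

View pics/w2z.png

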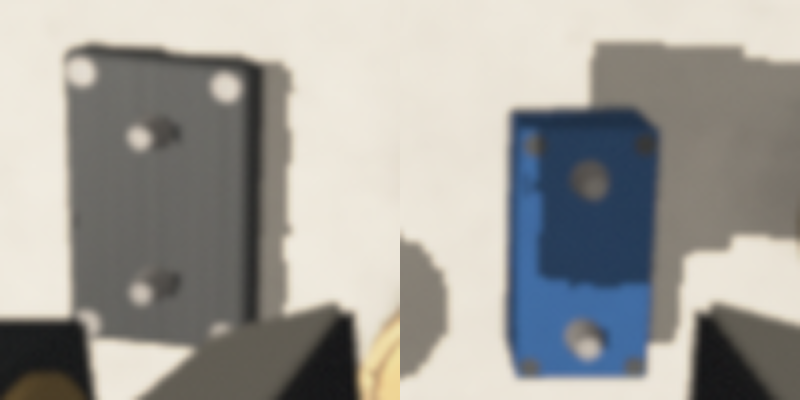

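View pics/s0z.png

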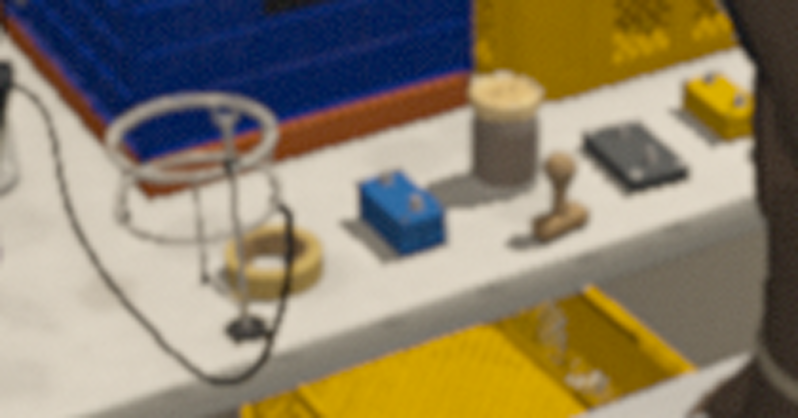

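```bash
python3 - <<'E'
from h import *
T=cam("top");S=cam("scene")
for z in (.06,.08,.1,.12,.14): print(z,"ring R edge top",ray(T,[(257,186),(235,212)],z).round(3)[:,:2].tolist(),"scene center",ray(S,[(190+190/3.8,160+137/3.8)],z).round(3)[0,:2], "top c",ray(T,[(235,190)],z).round(3)[0,:2])
for h in (.1,.15,.2,.25,.3): print(h,proj(S,[.368,.3,h]).round(0),proj(T,[.368,.3,h]).round(0))
C,im=load("wrist","w2")
z0=np.array([150,150]);
f=lambda p,o: np.array(o)+np.array(p)/4-.375
fp=[f(p,(150,150)) for p in [(138,138),(140,293)]]
print("foot pins (tip z.029)",ray(C,fp,.029).round(4).tolist())
print("foot corners", ray(C,[f((70,52),(150,150)),f((246,66),(150,150)),f((242,343),(150,150))],.018).round(4).tolist())
bp=[f((596,187-0),(320-100,150)),f((588,348),(220,150))]
print("blue pins",ray(C,bp,.047).round(4).tolist())
print("blue corners",ray(C,[f(p,(220,150)) for p in [(524,128),(657,132),(648,377),(517,376)]],.036).round(4).tolist())
E
```

```text
0.06 ring R edge top [[0.532, 0.203], [0.453, 0.272]] scene center [0.576 0.255] top c [0.521 0.271]
0.08 ring R edge top [[0.53, 0.199], [0.452, 0.268]] scene center [0.541 0.267] top c [0.519 0.267]
0.1 ring R edge top [[0.528, 0.196], [0.451, 0.263]] scene center [0.506 0.279] top c [0.517 0.262]
0.12 ring R edge top [[0.525, 0.193], [0.45, 0.259]] scene center [0.471 0.291] top c [0.515 0.258]
0.14 ring R edge top [[0.523, 0.19], [0.45, 0.254]] scene center [0.436 0.303] top c [0.513 0.254]
0.1 [[251. 218.]] [[223. 240.]]
0.15 [[250. 203.]] [[218. 241.]]
0.2 [[248. 187.]] [[214. 242.]]
0.25 [[247. 170.]] [[208. 243.]]
0.3 [[245. 153.]] [[202. 244.]]
foot pins (tip z.029) [[0.4071, -0.1026, 0.029], [0.4589, -0.1071, 0.029]]
foot corners [[0.3822, -0.1265, 0.018], [0.3855, -0.071, 0.018], [0.4804, -0.0795, 0.018]]
blue pins [[0.4136, 0.1264, 0.047], [0.4657, 0.1275, 0.047]]
blue corners [[0.3982, 0.1052, 0.036], [0.3987, 0.1461, 0.036], [0.4801, 0.1499, 0.036], [0.4806, 0.1072, 0.036]]
```

Measured: foot pins (0.407,−0.103) and (0.459,−0.107), 52.0 mm apart as required, so the foot centre is (0.433,−0.105) at yaw ≈ −5°. Blue pins are (0.414,0.126) and (0.466,0.1275), so its centre is (0.4397,0.127) at ≈ +1.5°. The wire ring (about 90 mm high) and jar (91 mm) sit close on both sides, so I grip blue high and a bit toward the robot to keep the gripper's body above them.

```bash
python3 - <<'E'
from h import *
to(.428,.127,.12,91.5)
E
```

```text
now [0.3946 0.0558 0.2442] yaw 90.78 down [ 0.001 -0.003 -1.   ] F [-0.1 -7.1 -0.3] w 8.99 t 1.88
 shift cm [ 7.11 12.4  -3.43]
 turn [ 0.001 -0.013 -0.003]
```

Emit:
{"api": "move_arm", "payload": {
  "series": [
    {"x": 3, "y": 2, "z": 0, "rx": 0, "ry": -0.01, "rz": 0},
    {"x": 4, "y": 1.4, "z": 0, "rx": 0, "ry": 0, "rz": 0},
    {"x": 0, "y": 0, "z": 0, "rx": 0, "ry": 0, "rz": 0}
  ],
  "jaw": 6.5
}}

```text
clock: 2.25
position: [0.3945, 0.1246, 0.2098]
ee_rot: [-1.205, -1.222, 1.222]
force: [-0.3, -0.4, 0.3]
width: 0.725
```

```bash
python3 - <<'E'
from h import *
to(.428,.127,.12,91.5)
C,im=snap("wrist","w3")
cv2.imwrite("pics/w3z.png",cv2.resize(im[100:260,220:420],None,fx=4,fy=3.7,interpolation=cv2.INTER_CUBIC))
print(proj(C,[[.4136,.1264,.047],[.4657,.1275,.047]]))
E
```

```text
now [0.3945 0.1246 0.2098] yaw 90.93 down [ 0.003 -0.002 -1.   ] F [-0.3 -0.4  0.3] w 6.66 t 2.25
 shift cm [ 0.2   8.99 -3.33]
 turn [ 0.003 -0.01  -0.002]
[[317.34419721 202.47270968]
 [317.47712983 246.52747086]]
```

View pics/w3.png

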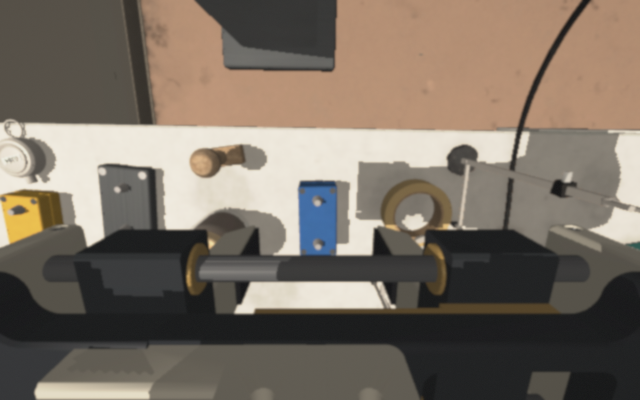

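Pins appear at ~(318,202) and (319,244), within 2 px of the prediction. Going down.

Emit:
{"api": "move_arm", "payload": {
  "series": [
    {"x": 0.2, "y": 3.5, "z": -1.3, "rx": 0, "ry": -0.01, "rz": 0},
    {"x": 0, "y": 4, "z": -2, "rx": 0, "ry": 0, "rz": 0},
    {"x": 0, "y": 3, "z": 0, "rx": 0, "ry": 0, "rz": 0},
    {"x": 0, "y": 0, "z": 0, "rx": 0, "ry": 0, "rz": 0}
  ]
}}

```text
clock: 2.8
position: [0.431, 0.1231, 0.1049]
ee_rot: [-1.206, -1.23, 1.224]
force: [-0.6, -0.3, 0.7]
width: 0.709
```

```bash
python3 - <<'E'
from h import *
to(.428,.127,.0475,91.5)
E
```

```text
now [0.431  0.1231 0.1049] yaw 91.31 down [ 0.008 -0.002 -1.   ] F [-0.6 -0.3  0.7] w 6.51 t 2.8
 shift cm [0.41 5.73 0.33]
 turn [ 0.007 -0.003 -0.002]
```

Emit:
{"api": "move_arm", "payload": {
  "series": [
    {"x": 0.2, "y": 2, "z": 0.15, "rx": 0.007, "ry": 0, "rz": -0.002},
    {"x": 0.2, "y": 2, "z": 0.15, "rx": 0, "ry": 0, "rz": 0},
    {"x": 0, "y": 1.3, "z": 0, "rx": 0, "ry": 0, "rz": 0},
    {"x": 0, "y": 0.4, "z": 0, "rx": 0, "ry": 0, "rz": 0},
    {"x": 0, "y": 0, "z": 0, "rx": 0, "ry": 0, "rz": 0}
  ]
}}

```text
clock: 3.42
position: [0.4318, 0.1264, 0.0521]
ee_rot: [-1.203, -1.231, 1.219]
force: [0.3, -0.1, 0.2]
width: 0.706
```

```bash
python3 - <<'E'
from h import *
to(.428,.127,.0475,91.5)
E
```

```text
now [0.4318 0.1264 0.0521] yaw 91.18 down [ 0.007  0.002 -1.   ] F [ 0.3 -0.1  0.2] w 6.48 t 3.42
 shift cm [0.07 0.46 0.38]
 turn [ 0.008 -0.006  0.002]
```

Emit:
{"api": "move_arm", "payload": {
  "series": [
    {"x": 0, "y": 0.3, "z": 0.5, "rx": 0.01, "ry": 0, "rz": 0},
    {"x": 0, "y": 0.3, "z": 0.3, "rx": 0.01, "ry": 0, "rz": 0},
    {"x": 0, "y": 0, "z": 0, "rx": 0, "ry": 0, "rz": 0}
  ]
}}

```text
clock: 3.8
position: [0.4239, 0.1264, 0.0469]
ee_rot: [-1.188, -1.217, 1.228]
force: [-0.3, -0.4, -0.5]
width: 0.707
```

```bash
python3 - <<'E'
from h import *
to(.428,.127,.0475,91.5)
E
```

```text
now [0.4239 0.1264 0.0469] yaw 91.18 down [-0.012  0.003 -1.   ] F [-0.3 -0.4 -0.5] w 6.49 t 3.8
 shift cm [ 0.05 -0.07 -0.41]
 turn [-0.012 -0.006  0.003]
```

Emit:
{"api": "move_arm", "payload": {
  "series": [
    {"x": 0, "y": 0, "z": -0.4, "rx": -0.012, "ry": 0, "rz": 0},
    {"x": 0, "y": 0, "z": 0, "rx": 0, "ry": 0, "rz": 0}
  ]
}}

```text
clock: 4.05
position: [0.4284, 0.1265, 0.0469]
ee_rot: [-1.198, -1.226, 1.222]
force: [0.1, -0.6, 0.4]
width: 0.71
```

Emit:
{"api": "move_arm", "payload": {
  "series": [
    {"x": 0, "y": 0, "z": 0, "rx": 0, "ry": 0, "rz": 0},
    {"x": 0, "y": 0, "z": 0, "rx": 0, "ry": 0, "rz": 0},
    {"x": 0, "y": 0, "z": 0, "rx": 0, "ry": 0, "rz": 0},
    {"x": 0, "y": 0, "z": 0, "rx": 0, "ry": 0, "rz": 0},
    {"x": 0, "y": 0, "z": 0, "rx": 0, "ry": 0, "rz": 0}
  ],
  "jaw": 3.5,
  "newtons": 35
}}

```text
clock: 4.68
position: [0.4284, 0.1266, 0.047]
ee_rot: [-1.198, -1.226, 1.222]
force: [0.4, -0.2, -0.7]
width: 0.476
```

```bash
python3 - <<'E'
from h import *
to(.428,.127,.0475,91.5)
E
```

```text
now [0.4284 0.1266 0.047 ] yaw 91.18 down [ 0.001  0.003 -1.   ] F [ 0.4 -0.2 -0.7] w 4.37 t 4.67
 shift cm [ 0.04 -0.05  0.04]
 turn [ 0.001 -0.006  0.003]
```

Emit:
{"api": "move_arm", "payload": {
  "series": [
    {"x": 0, "y": -2, "z": 0, "rx": 0, "ry": 0, "rz": 0},
    {"x": 0, "y": -4, "z": 0, "rx": 0, "ry": 0, "rz": 0},
    {"x": 0, "y": -5, "z": 0, "rx": 0, "ry": 0, "rz": 0},
    {"x": 0, "y": -4, "z": 0, "rx": 0, "ry": 0, "rz": 0},
    {"x": 0, "y": 0, "z": 0, "rx": 0, "ry": 0, "rz": 0}
  ]
}}

```text
clock: 5.3
position: [0.4269, 0.1256, 0.2003]
ee_rot: [-1.196, -1.223, 1.225]
force: [-0.1, 0.8, -1.4]
width: 0.473
```

```bash
python3 - <<'E'
from h import *
to(.39,-.1038,.2,85)
E
```

```text
now [0.4269 0.1256 0.2003] yaw 91.18 down [-0.003  0.001 -1.   ] F [-0.1  0.8 -1.4] w 4.34 t 5.3
 shift cm [-2.286e+01  2.000e-02  4.160e+00]
 turn [-0.003  0.108  0.001]
```

Emit:
{"api": "move_arm", "payload": {
  "series": [
    {"x": -4, "y": 0, "z": 1, "rx": 0, "ry": 0.03, "rz": 0},
    {"x": -4.5, "y": 0, "z": 1, "rx": 0, "ry": 0.03, "rz": 0},
    {"x": -4.5, "y": 0, "z": 0.6, "rx": 0, "ry": 0.03, "rz": 0},
    {"x": -4.5, "y": 0, "z": 0.3, "rx": 0, "ry": 0.02, "rz": 0},
    {"x": -3.5, "y": 0, "z": 0, "rx": 0, "ry": 0, "rz": 0},
    {"x": -0.5, "y": 0, "z": 0, "rx": 0, "ry": 0, "rz": 0},
    {"x": 0, "y": 0, "z": 0, "rx": 0, "ry": 0, "rz": 0}
  ]
}}

```text
clock: 6.18
position: [0.3844, -0.0938, 0.1941]
ee_rot: [-1.242, -1.134, 1.147]
force: [0.2, -0.5, -1.6]
width: 0.472
```

```bash
python3 - <<'E'
from h import *
to(.4217,-.1038,.12,85)
C,im=snap("wrist","w4")
E
```

```text
now [ 0.3844 -0.0938  0.1941] yaw 84.79 down [-0.011  0.001 -1.   ] F [ 0.2 -0.5 -1.6] w 4.33 t 6.17
 shift cm [-0.66  7.36 -3.89]
 turn [-0.011 -0.004 -0.   ]
```

View pics/w4.png

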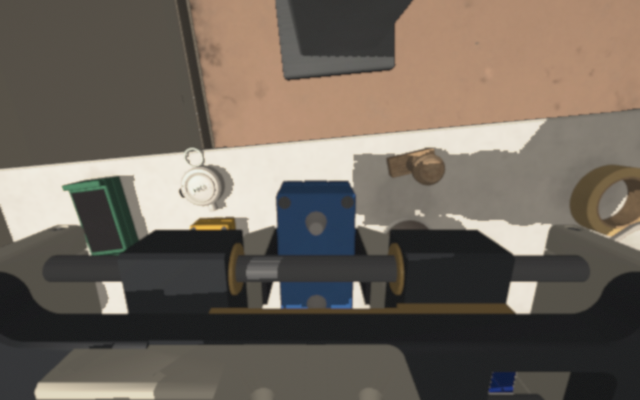

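Blue is held. Its near pin top is at (316,221), which gives a check of where it sits in the grip.

```bash
cat >> h.py <<'E'
def tooly(uv,y):
    """pixel in wrist image -> tool coords on plane tool y"""
    p=arm.camera_params("wrist");K=np.array(p["K"]);T=np.array(p["tool_from_camera"])
    uv=np.atleast_2d(np.asarray(uv,float)); d=(T[:3,:3]@np.linalg.inv(K)@np.c_[uv,np.ones(len(uv))].T).T
    return (T[:3,3]+d*((y-T[1,3])/d[:,1])[:,None]).round(4)
E
python3 - <<'E'
from h import *
im=cv2.imread("pics/w4.png")
cv2.imwrite("pics/w4z.png",cv2.resize(im[170:320,250:400],None,fx=4,fy=4,interpolation=cv2.INTER_CUBIC))
print(tooly([(316,221),(316,302)],0.0),tooly([(278,192),(354,192)],.011))
E
```

```text
[[ 0.0004  0.      0.0186]
 [ 0.0004  0.     -0.0289]] [[-0.02    0.011   0.0311]
 [ 0.0207  0.011   0.0311]]
```

View pics/w4z.png

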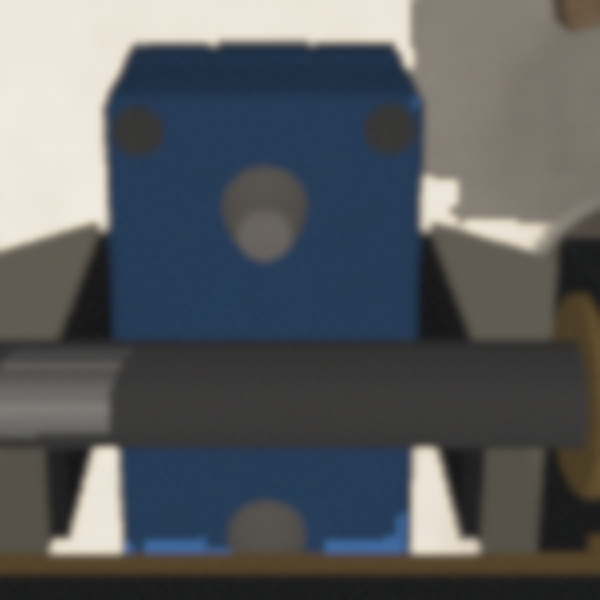

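```bash
python3 - <<'E'
from h import *
C,im=load("wrist","w3")
cv2.imwrite("pics/w3f.png",cv2.resize(im[150:250,80:180],None,fx=6,fy=6,interpolation=cv2.INTER_CUBIC))
print(proj(C,[[.4071,-.1026,.029],[.4589,-.1071,.029]]))
E
```

```text
[[116.38378214 189.22880077]
 [119.8306567  231.56515603]]
```

View pics/w3f.png

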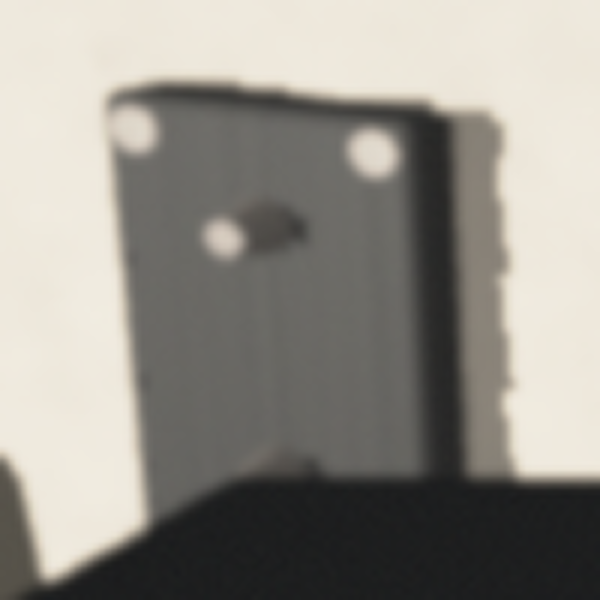

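The foot pin is at (116.9,189.2) against a predicted (116.4,189.2), and the block offset in the grip agrees too. Descending over the foot.

Emit:
{"api": "move_arm", "payload": {
  "series": [
    {"x": -0.4, "y": 2, "z": -1.3, "rx": -0.01, "ry": 0, "rz": 0},
    {"x": -0.3, "y": 3, "z": -1.4, "rx": 0, "ry": 0, "rz": 0},
    {"x": 0, "y": 3, "z": -1.2, "rx": 0, "ry": 0, "rz": 0},
    {"x": 0, "y": 1.5, "z": 0, "rx": 0, "ry": 0, "rz": 0},
    {"x": 0, "y": 0, "z": 0, "rx": 0, "ry": 0, "rz": 0}
  ]
}}

```text
clock: 6.85
position: [0.425, -0.0973, 0.095]
ee_rot: [-1.243, -1.15, 1.15]
force: [-0.4, -1.0, -2.4]
width: 0.476
```

```bash
python3 - <<'E'
from h import *
to(.4217,-.1038,.085,85)
E
```

```text
now [ 0.425  -0.0973  0.095 ] yaw 85.45 down [-0.002  0.002 -1.   ] F [-0.4 -1.  -2.4] w 4.37 t 6.85
 shift cm [-0.68  1.    0.28]
 turn [-0.002  0.008  0.002]
```

Emit:
{"api": "move_arm", "payload": {
  "series": [
    {"x": -0.5, "y": 0.3, "z": 0.2, "rx": 0, "ry": 0.008, "rz": 0},
    {"x": -0.4, "y": 0.3, "z": 0.1, "rx": 0, "ry": 0, "rz": 0},
    {"x": 0, "y": 0, "z": 0, "rx": 0, "ry": 0, "rz": 0}
  ]
}}

```text
clock: 7.22
position: [0.4218, -0.1056, 0.0899]
ee_rot: [-1.247, -1.147, 1.144]
force: [-0.4, -0.4, -2.2]
width: 0.475
```

```bash
python3 - <<'E'
from h import *
to(.4217,-.1038,.08,85)
E
```

```text
now [ 0.4218 -0.1056  0.0899] yaw 85.07 down [ 0.     0.002 -1.   ] F [-0.4 -0.4 -2.2] w 4.36 t 7.22
 shift cm [0.18 0.99 0.03]
 turn [0.    0.001 0.002]
```

Emit:
{"api": "move_arm", "payload": {
  "series": [
    {"x": 0.2, "y": 0.5, "z": 0, "rx": 0, "ry": 0, "rz": 0},
    {"x": 0, "y": 0.5, "z": 0, "rx": 0, "ry": 0, "rz": 0},
    {"x": 0, "y": 0, "z": 0, "rx": 0, "ry": 0, "rz": 0}
  ]
}}

```text
clock: 7.6
position: [0.4224, -0.1034, 0.0797]
ee_rot: [-1.248, -1.148, 1.143]
force: [0.0, -0.7, -1.3]
width: 0.478
```

```bash
python3 - <<'E'
from h import *
to(.4217,-.1038,.065,85)
E
```

```text
now [ 0.4224 -0.1034  0.0797] yaw 85.06 down [ 0.002  0.002 -1.   ] F [ 0.  -0.7 -1.3] w 4.39 t 7.6
 shift cm [-0.05  1.47  0.07]
 turn [0.002 0.001 0.003]
```

Aligned to under 1 mm. Lowering onto the pins in small steps.

Emit:
{"api": "move_arm", "payload": {
  "series": [
    {"x": 0, "y": 0.3, "z": 0, "rx": 0, "ry": 0, "rz": 0},
    {"x": 0, "y": 0.3, "z": 0, "rx": 0, "ry": 0, "rz": 0},
    {"x": 0, "y": 0.3, "z": 0, "rx": 0, "ry": 0, "rz": 0}
  ]
}}

```text
clock: 7.98
position: [0.4226, -0.1034, 0.0703]
ee_rot: [-1.248, -1.148, 1.143]
force: [0.1, -0.2, -1.6]
width: 0.478
```

Emit:
{"api": "move_arm", "payload": {
  "series": [
    {"x": 0, "y": 0.3, "z": 0, "rx": 0, "ry": 0, "rz": 0},
    {"x": 0, "y": 0.3, "z": 0, "rx": 0, "ry": 0, "rz": 0},
    {"x": 0, "y": 0.2, "z": 0, "rx": 0, "ry": 0, "rz": 0}
  ]
}}

```text
clock: 8.35
position: [0.423, -0.1034, 0.0641]
ee_rot: [-1.248, -1.149, 1.141]
force: [-13.4, 2.2, 57.3]
width: 0.472
```

It slid over the pins and stopped at z ≈ 0.064 (expected seat 0.065). Opening and going up for a check.

Emit:
{"api": "move_arm", "payload": {
  "series": [
    {"x": 0, "y": -0.1, "z": 0, "rx": 0, "ry": 0, "rz": 0},
    {"x": 0, "y": 0, "z": 0, "rx": 0, "ry": 0, "rz": 0},
    {"x": 0, "y": 0, "z": 0, "rx": 0, "ry": 0, "rz": 0}
  ],
  "jaw": 6.5
}}

```text
clock: 8.72
position: [0.4237, -0.1036, 0.0657]
ee_rot: [-1.249, -1.151, 1.14]
force: [0.3, 0.5, -0.3]
width: 0.701
```

Emit:
{"api": "move_arm", "payload": {
  "series": [
    {"x": 0, "y": -2, "z": 0, "rx": 0, "ry": 0, "rz": 0},
    {"x": 0, "y": -5, "z": 1, "rx": 0, "ry": 0, "rz": 0},
    {"x": 0, "y": -5, "z": 1.5, "rx": 0, "ry": 0, "rz": 0},
    {"x": -3, "y": -3, "z": 1.5, "rx": 0, "ry": 0, "rz": 0},
    {"x": -4, "y": 0, "z": 1.5, "rx": 0, "ry": -0.04, "rz": 0},
    {"x": 0, "y": 0, "z": 0, "rx": 0, "ry": -0.05, "rz": 0},
    {"x": 0, "y": 0, "z": 0, "rx": 0, "ry": 0, "rz": 0}
  ]
}}

```text
clock: 9.6
position: [0.3608, -0.171, 0.2192]
ee_rot: [-1.207, -1.219, 1.21]
force: [0.3, -0.4, -1.1]
width: 0.71
```

```bash
python3 - <<'E'
from h import *
to(.39,-.21,.2,90)
snap("wrist","w5")
E
```

```text
now [ 0.3608 -0.171   0.2192] yaw 90.41 down [ 0.005  0.003 -1.   ] F [ 0.3 -0.4 -1.1] w 6.52 t 9.6
 shift cm [-3.93  1.93 -2.88]
 turn [0.005 0.007 0.003]
```

View pics/w5.png

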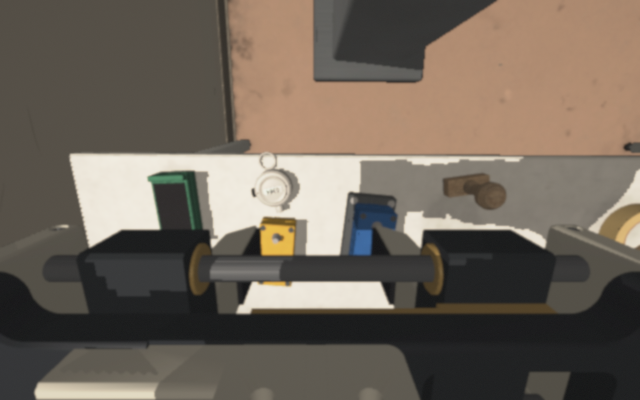

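Only the near half of blue (352–396, 205+) is visible here, plus yellow ~(278,240), green ~(175,205) and tally ~(270,185). Backing off for a full view.

Emit:
{"api": "move_arm", "payload": {
  "series": [
    {"x": -2.5, "y": -2, "z": 1.5, "rx": 0, "ry": 0, "rz": 0},
    {"x": -2.5, "y": -2, "z": 1.5, "rx": 0, "ry": 0, "rz": 0},
    {"x": 0, "y": 0, "z": 0, "rx": 0, "ry": 0, "rz": 0},
    {"x": 0, "y": 0, "z": 0, "rx": 0, "ry": 0, "rz": 0}
  ]
}}

```text
clock: 10.15
position: [0.3308, -0.2203, 0.2584]
ee_rot: [-1.204, -1.216, 1.212]
force: [-0.1, 0.0, 0.0]
width: 0.709
```

```bash
python3 - <<'E'
from h import *
to(.39,-.21,.2,90)
C,im=snap("wrist","w6")
cv2.imwrite("pics/w6z.png",cv2.resize(im[140:250,180:440],None,fx=3,fy=3,interpolation=cv2.INTER_CUBIC))
print(proj(C,[[.4071,-.1026,.065],[.4589,-.1071,.065]]))
E
```

```text
now [ 0.3308 -0.2203  0.2584] yaw 90.4 down [ 0.001  0.003 -1.   ] F [-0.1  0.   0. ] w 6.51 t 10.15
 shift cm [ 0.97  5.84 -5.93]
 turn [0.001 0.007 0.003]
[[409.33842502 240.60512686]
 [402.14491539 277.72456714]]
```

View pics/w6z.png

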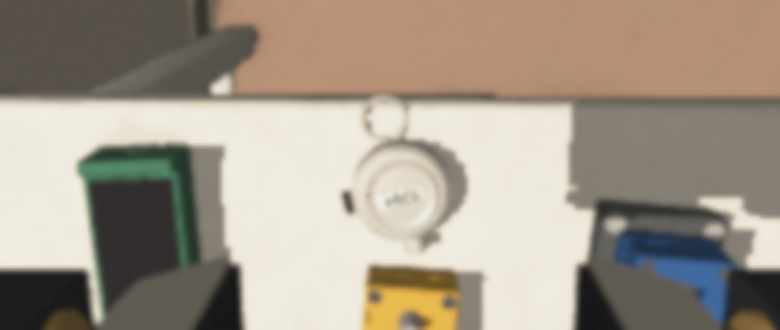

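Wrong direction: farther x lies lower in the image. Moving forward.

Emit:
{"api": "move_arm", "payload": {
  "series": [
    {"x": 1, "y": 0, "z": -3.5, "rx": 0, "ry": 0, "rz": 0},
    {"x": 1, "y": 0, "z": -3.5, "rx": 0, "ry": 0, "rz": 0},
    {"x": 0, "y": 0, "z": -3.5, "rx": 0, "ry": 0, "rz": 0},
    {"x": 0, "y": 0, "z": 0, "rx": 0, "ry": 0, "rz": 0},
    {"x": 0, "y": 0, "z": 0, "rx": 0, "ry": 0, "rz": 0}
  ]
}}

```text
clock: 10.82
position: [0.4386, -0.1939, 0.2545]
ee_rot: [-1.196, -1.216, 1.217]
force: [0.5, 0.3, 0.9]
width: 0.71
```

```bash
python3 - <<'E'
from h import *
to(.39,-.21,.2,90)
C,im=snap("wrist","w7")
cv2.imwrite("pics/w7z.png",cv2.resize(im[110:260,180:440],None,fx=3,fy=3,interpolation=cv2.INTER_CUBIC))
print(proj(C,[[.4071,-.1026,.065],[.4589,-.1071,.065]]))
E
```

```text
now [ 0.4386 -0.1939  0.2545] yaw 90.68 down [-0.006  0.005 -1.   ] F [0.5 0.3 0.9] w 6.52 t 10.82
 shift cm [-1.58  5.47  4.85]
 turn [-0.006  0.012  0.005]
[[395.54643811 155.11432008]
 [388.09659909 199.10118846]]
```

View pics/w7z.png

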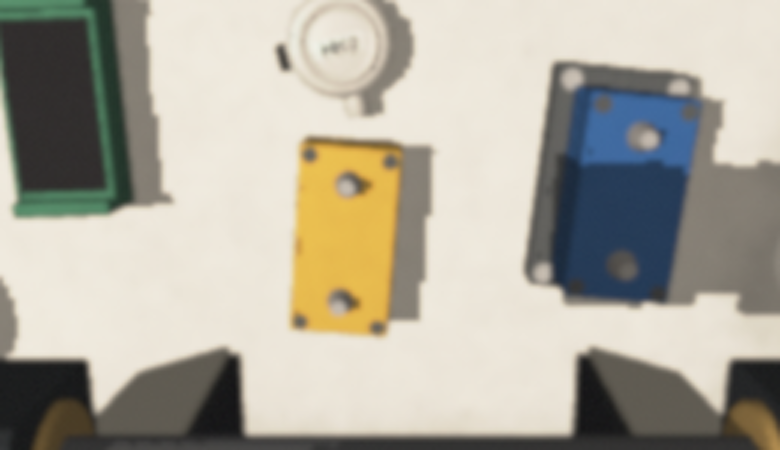

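Blue sits aligned: its pin tips at (395.7,155.7) and (387,199) match the seated prediction (395.5,155.1), (388.1,199.1). Yellow's pin tips are at (295,171.7) and (292.3,210.3).

```bash
python3 - <<'E'
from h import *
C,im=load("wrist","w7")
y=ray(C,[(295,171.7),(292.3,210.3)],.041); print(y.round(4),np.linalg.norm(y[1]-y[0]),"c",y.mean(0).round(4),"yaw",np.degrees(np.arctan2(*(y[1]-y[0])[[1,0]])).round(2))
m=lambda p:(180+p[0]/3-.33,110+p[1]/3-.33)
print("yel corners",ray(C,[m(p) for p in [(305,148),(402,152),(385,336),(291,330)]],.03).round(4).tolist())
b=ray(C,[(395.7,155.7),(387,199)],.065); print("blue pins",b.round(4),b.mean(0).round(4))
to(.455,-.21,.1,90)
E
```

```text
[[ 0.4316 -0.2184  0.041 ]
 [ 0.4815 -0.2222  0.041 ]] 0.050057806365878234 c [ 0.4565 -0.2203  0.041 ] yaw -4.3
yel corners [[0.4175, -0.2362, 0.03], [0.4187, -0.1955, 0.03], [0.5006, -0.2022, 0.03], [0.4982, -0.2439, 0.03]]
blue pins [[ 0.4078 -0.1024  0.065 ]
 [ 0.4588 -0.1084  0.065 ]] [ 0.4333 -0.1054  0.065 ]
now [ 0.4387 -0.1938  0.2546] yaw 90.69 down [-0.005  0.005 -1.   ] F [-0.4 -0.1  0.5] w 6.51 t 10.88
 shift cm [-1.72 15.45 -1.69]
 turn [-0.005  0.012  0.005]
```

Emit:
{"api": "move_arm", "payload": {
  "series": [
    {"x": -1.3, "y": 4, "z": -0.8, "rx": -0.005, "ry": 0.05, "rz": 0},
    {"x": -1.3, "y": 5, "z": -0.8, "rx": 0, "ry": 0.05, "rz": 0},
    {"x": 0, "y": 5, "z": 0, "rx": 0, "ry": 0, "rz": 0},
    {"x": 0, "y": 2, "z": 0, "rx": 0, "ry": 0, "rz": 0},
    {"x": 0, "y": 0, "z": 0, "rx": 0, "ry": 0, "rz": 0}
  ]
}}

```text
clock: 11.5
position: [0.4526, -0.2195, 0.0917]
ee_rot: [-1.25, -1.145, 1.135]
force: [-0.3, -0.1, 0.7]
width: 0.706
```

```bash
python3 - <<'E'
from h import *
to(.4577,-.2199,.027,85)
E
```

```text
now [ 0.4526 -0.2195  0.0917] yaw 84.66 down [ 0.003  0.006 -1.   ] F [-0.3 -0.1  0.7] w 6.48 t 11.5
 shift cm [-0.03  6.47 -0.49]
 turn [ 0.003 -0.006  0.006]
```

Emit:
{"api": "move_arm", "payload": {
  "series": [
    {"x": 0, "y": 2.5, "z": -0.4, "rx": 0, "ry": 0, "rz": 0.006},
    {"x": 0, "y": 2.5, "z": -0.2, "rx": 0, "ry": 0, "rz": 0},
    {"x": 0, "y": 1.0, "z": 0, "rx": 0, "ry": 0, "rz": 0},
    {"x": 0, "y": 0, "z": 0, "rx": 0, "ry": 0, "rz": 0}
  ]
}}

```text
clock: 12.0
position: [0.4605, -0.2209, 0.0352]
ee_rot: [-1.26, -1.146, 1.136]
force: [-0.0, 0.3, -0.3]
width: 0.71
```

```bash
python3 - <<'E'
from h import *
to(.4577,-.2199,.027,85)
E
```

```text
now [ 0.4605 -0.2209  0.0352] yaw 84.6 down [ 0.009 -0.001 -1.   ] F [-0.   0.3 -0.3] w 6.51 t 12.0
 shift cm [0.07 0.82 0.3 ]
 turn [ 0.009 -0.007 -0.001]
```

Emit:
{"api": "move_arm", "payload": {
  "series": [
    {"x": 0.1, "y": 0.5, "z": 0.2, "rx": 0.009, "ry": -0.006, "rz": 0},
    {"x": 0, "y": 0.4, "z": 0.1, "rx": 0, "ry": 0, "rz": 0},
    {"x": 0, "y": 0, "z": 0, "rx": 0, "ry": 0, "rz": 0}
  ]
}}

```text
clock: 12.38
position: [0.4585, -0.22, 0.0278]
ee_rot: [-1.252, -1.146, 1.144]
force: [0.8, 0.7, 0.4]
width: 0.709
```

```bash
python3 - <<'E'
from h import *
to(.4577,-.2199,.027,85)
E
```

```text
now [ 0.4585 -0.22    0.0278] yaw 84.97 down [ 0.002 -0.001 -1.   ] F [0.8 0.7 0.4] w 6.51 t 12.38
 shift cm [-0.    0.08  0.08]
 turn [ 0.003 -0.001 -0.001]
```

Emit:
{"api": "move_arm", "payload": {
  "series": [
    {"x": 0, "y": 0, "z": 0, "rx": 0, "ry": 0, "rz": 0},
    {"x": 0, "y": 0, "z": 0, "rx": 0, "ry": 0, "rz": 0},
    {"x": 0, "y": 0, "z": 0, "rx": 0, "ry": 0, "rz": 0},
    {"x": 0, "y": 0, "z": 0, "rx": 0, "ry": 0, "rz": 0},
    {"x": 0, "y": 0, "z": 0, "rx": 0, "ry": 0, "rz": 0}
  ],
  "jaw": 3.5
}}

```text
clock: 13.0
position: [0.4587, -0.2201, 0.0282]
ee_rot: [-1.253, -1.146, 1.144]
force: [-0.1, 0.1, 0.3]
width: 0.471
```

Emit:
{"api": "move_arm", "payload": {
  "series": [
    {"x": 0, "y": -2, "z": 0, "rx": 0, "ry": 0, "rz": 0},
    {"x": 0, "y": -4, "z": 0, "rx": 0, "ry": 0, "rz": 0},
    {"x": 0, "y": -5, "z": 0, "rx": 0, "ry": 0, "rz": 0},
    {"x": 0, "y": -4, "z": 0, "rx": 0, "ry": 0, "rz": 0},
    {"x": 0, "y": 0, "z": 0, "rx": 0, "ry": 0, "rz": 0},
    {"x": 0, "y": 0, "z": 0, "rx": 0, "ry": 0, "rz": 0}
  ]
}}

```text
clock: 13.75
position: [0.4567, -0.219, 0.1808]
ee_rot: [-1.248, -1.143, 1.145]
force: [0.1, -0.4, -1.3]
width: 0.472
```

```bash
python3 - <<'E'
from h import *
to(.433,-.105,.15,85)
C,im=snap("wrist","w8")
cv2.imwrite("pics/w8z.png",cv2.resize(im[150:330,220:440],None,fx=3.4,fy=3.3,interpolation=cv2.INTER_CUBIC))
E
```

```text
now [ 0.4567 -0.219   0.1808] yaw 84.97 down [-0.001  0.    -1.   ] F [ 0.1 -0.4 -1.3] w 4.33 t 13.75
 shift cm [11.15  3.09  3.36]
 turn [-0.001 -0.001  0.   ]
```

View pics/w8.png

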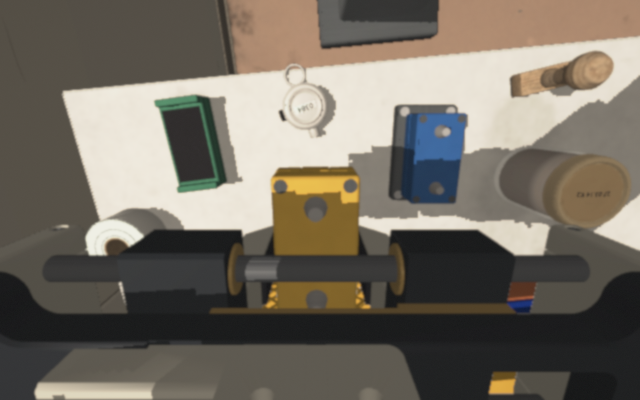

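Yellow is held. Also visible are green (157–222, 95–192), blue's pins ~(446,131)/(437,188), the jar cap ~(587,190), and label roll ~(115,240). Zooming to measure.

```bash
python3 - <<'E'
from h import *
C,im=load("wrist","w8")
r=lambda x0,x1,y0,y1:cv2.resize(im[y0:y1,x0:x1],None,fx=4,fy=4,interpolation=cv2.INTER_CUBIC)
cv2.imwrite("pics/w8a.png",np.hstack([r(265,365,160,310),r(145,235,80,230)]))
cv2.imwrite("pics/w8b.png",r(385,475,95,215))
E
```

```text
(no output)
```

View pics/w8a.png

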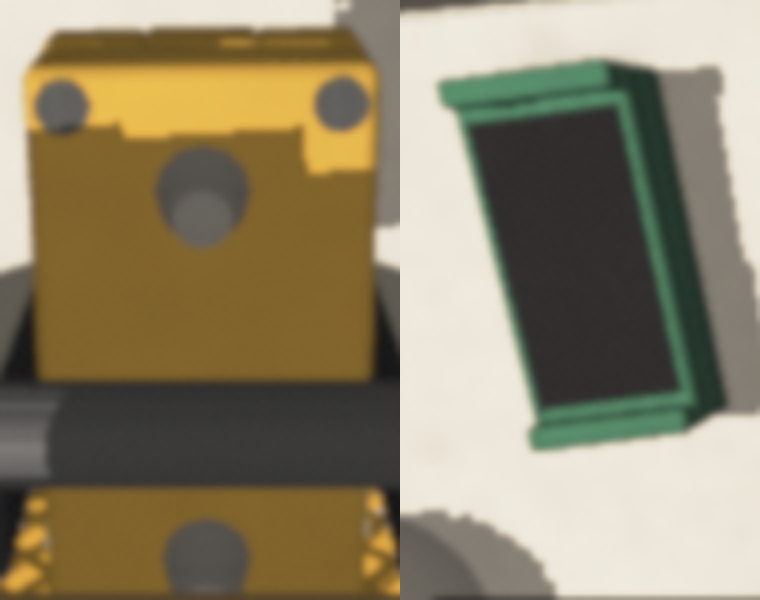

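View pics/w8b.png

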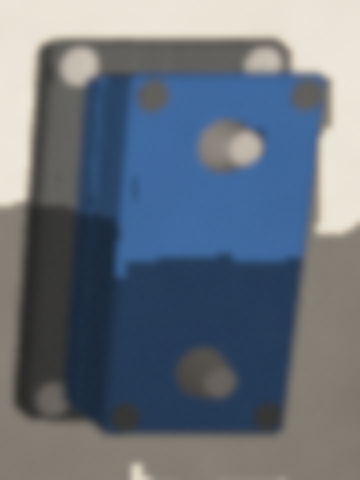

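```bash
python3 - <<'E'
from h import *
C,im=load("wrist","w8")
f=lambda p,o:(o[0]+p[0]/4-.375,o[1]+p[1]/4-.375)
print("yel in tool: tip",tooly([f((203,216),(265,160))],-.013),"front edge",tooly([f((26,68),(265,160)),f((376,68),(265,160))],-.002))
b=ray(C,[f((243,149),(385,95)),f((219,381),(385,95))],.065);print("blue pins",b.round(4).tolist(),b.mean(0).round(4))
# green corners: near-left,near-right(top), far-right, far-left
g=[f((440-400,85),(145,80)),f((606-400,62),(145,80)),f((690-400,428),(145,80)),f((531-400,447),(145,80))]
for z in (.026,.033):
    G=ray(C,g,z);print(z,G.round(4).tolist(),"c",G.mean(0).round(4),"L",np.linalg.norm(G[3]-G[0]).round(4),np.linalg.norm(G[2]-G[1]).round(4),"W",np.linalg.norm(G[1]-G[0]).round(4),np.linalg.norm(G[2]-G[3]).round(4),"yaw",[np.degrees(np.arctan2(*v[[1,0]])).round(1) for v in (G[3]-G[0],G[2]-G[1])])
E
```

```text
yel in tool: tip [[ 0.0001 -0.013   0.0269]] front edge [[-0.0213 -0.002   0.0419]
 [ 0.0209 -0.002   0.042 ]]
blue pins [[0.4084, -0.1024, 0.065], [0.4596, -0.1063, 0.065]] [ 0.434  -0.1044  0.065 ]
0.026 [[0.3575, -0.3663, 0.026], [0.3558, -0.3253, 0.026], [0.4468, -0.3211, 0.026], [0.4482, -0.3635, 0.026]] c [ 0.4021 -0.3441  0.026 ] L 0.0907 0.091 W 0.041 0.0424 yaw [np.float64(1.8), np.float64(2.7)]
0.033 [[0.3583, -0.3626, 0.033], [0.3566, -0.3227, 0.033], [0.4454, -0.3185, 0.033], [0.4467, -0.3599, 0.033]] c [ 0.4017 -0.3409  0.033 ] L 0.0885 0.0889 W 0.04 0.0414 yaw [np.float64(1.8), np.float64(2.7)]
```

Yellow sits centred in the grip (offset <1 mm). Blue's pin centre is (0.4335,−0.105) at yaw −5°, and green's centre is (0.402,−0.344) at ≈ +2°. Carrying yellow over.

Emit:
{"api": "move_arm", "payload": {
  "series": [
    {"x": 4, "y": 0.5, "z": 1.2, "rx": 0, "ry": 0, "rz": 0},
    {"x": 4, "y": 1, "z": 1.2, "rx": 0, "ry": 0, "rz": 0},
    {"x": 3, "y": 1.5, "z": 0.8, "rx": 0, "ry": 0, "rz": 0},
    {"x": 0, "y": 1, "z": 0, "rx": 0, "ry": 0, "rz": 0},
    {"x": 0, "y": 0, "z": 0, "rx": 0, "ry": 0, "rz": 0}
  ]
}}

```text
clock: 14.42
position: [0.4306, -0.1044, 0.1346]
ee_rot: [-1.244, -1.134, 1.149]
force: [0.1, -0.3, -1.2]
width: 0.476
```

```bash
python3 - <<'E'
from h import *
to(.4338,-.105,.1,85)
E
```

```text
now [ 0.4306 -0.1044  0.1346] yaw 84.85 down [-0.01  -0.001 -1.   ] F [ 0.1 -0.3 -1.2] w 4.37 t 14.43
 shift cm [-0.02  3.46 -0.36]
 turn [-0.01  -0.003 -0.002]
```

Emit:
{"api": "move_arm", "payload": {
  "series": [
    {"x": 0, "y": 1.5, "z": -0.2, "rx": -0.01, "ry": 0, "rz": -0.002},
    {"x": 0, "y": 1.5, "z": -0.1, "rx": 0, "ry": 0, "rz": 0},
    {"x": 0, "y": 0.4, "z": 0, "rx": 0, "ry": 0, "rz": 0},
    {"x": 0, "y": 0, "z": 0, "rx": 0, "ry": 0, "rz": 0}
  ]
}}

```text
clock: 14.92
position: [0.4343, -0.1089, 0.0999]
ee_rot: [-1.254, -1.138, 1.14]
force: [0.8, -0.1, -1.1]
width: 0.478
```

```bash
python3 - <<'E'
from h import *
to(.4338,-.105,.096,85)
E
```

```text
now [ 0.4343 -0.1089  0.0999] yaw 84.53 down [-0.    -0.002 -1.   ] F [ 0.8 -0.1 -1.1] w 4.39 t 14.93
 shift cm [0.38 0.39 0.08]
 turn [ 0.    -0.008 -0.002]
```

Emit:
{"api": "move_arm", "payload": {
  "series": [
    {"x": 0.4, "y": 0.1, "z": 0, "rx": 0, "ry": -0.008, "rz": 0},
    {"x": 0.1, "y": 0.1, "z": 0, "rx": 0, "ry": 0, "rz": 0},
    {"x": 0, "y": 0, "z": 0, "rx": 0, "ry": 0, "rz": 0}
  ]
}}

```text
clock: 15.3
position: [0.4355, -0.1039, 0.0988]
ee_rot: [-1.252, -1.145, 1.145]
force: [0.2, 0.5, -0.6]
width: 0.48
```

```bash
python3 - <<'E'
from h import *
to(.4338,-.105,.082,85)
E
```

```text
now [ 0.4355 -0.1039  0.0988] yaw 84.99 down [ 0.002 -0.002 -1.   ] F [ 0.2  0.5 -0.6] w 4.41 t 15.3
 shift cm [-0.12  1.68  0.17]
 turn [ 0.002 -0.    -0.002]
```

Emit:
{"api": "move_arm", "payload": {
  "series": [
    {"x": -0.1, "y": 0.2, "z": 0.15, "rx": 0, "ry": 0, "rz": 0},
    {"x": 0, "y": 0.2, "z": 0, "rx": 0, "ry": 0, "rz": 0},
    {"x": 0, "y": 0, "z": 0, "rx": 0, "ry": 0, "rz": 0}
  ]
}}

```text
clock: 15.68
position: [0.4339, -0.1048, 0.0948]
ee_rot: [-1.252, -1.145, 1.145]
force: [0.1, -0.2, -2.0]
width: 0.475
```

```bash
python3 - <<'E'
from h import *
to(.4338,-.105,.082,85)
E
```

```text
now [ 0.4339 -0.1048  0.0948] yaw 85.01 down [ 0.002 -0.002 -1.   ] F [ 0.1 -0.2 -2. ] w 4.36 t 15.68
 shift cm [-0.02  1.28  0.01]
 turn [ 0.002  0.    -0.002]
```

Emit:
{"api": "move_arm", "payload": {
  "series": [
    {"x": 0, "y": 0.3, "z": 0, "rx": 0, "ry": 0, "rz": 0},
    {"x": 0, "y": 0.3, "z": 0, "rx": 0, "ry": 0, "rz": 0},
    {"x": 0, "y": 0.3, "z": 0, "rx": 0, "ry": 0, "rz": 0}
  ]
}}

```text
clock: 16.05
position: [0.4341, -0.1049, 0.0853]
ee_rot: [-1.252, -1.146, 1.145]
force: [-0.0, -0.5, -0.7]
width: 0.473
```

Emit:
{"api": "move_arm", "payload": {
  "series": [
    {"x": 0, "y": 0.3, "z": 0, "rx": 0, "ry": 0, "rz": 0},
    {"x": 0, "y": 0.2, "z": 0, "rx": 0, "ry": 0, "rz": 0},
    {"x": 0, "y": 0.2, "z": 0, "rx": 0, "ry": 0, "rz": 0}
  ]
}}

```text
clock: 16.42
position: [0.4344, -0.1049, 0.0813]
ee_rot: [-1.251, -1.148, 1.142]
force: [-13.7, 0.7, 47.7]
width: 0.478
```

Seated at z = 0.0813 (expected 0.082) with 48 N. Release, then go on to green.

Emit:
{"api": "move_arm", "payload": {
  "series": [
    {"x": 0, "y": -0.1, "z": 0, "rx": 0, "ry": 0, "rz": 0},
    {"x": 0, "y": 0, "z": 0, "rx": 0, "ry": 0, "rz": 0},
    {"x": 0, "y": 0, "z": 0, "rx": 0, "ry": 0, "rz": 0}
  ],
  "jaw": 6.5
}}

```text
clock: 16.8
position: [0.4349, -0.1051, 0.0828]
ee_rot: [-1.252, -1.149, 1.141]
force: [-0.6, -0.3, -0.2]
width: 0.699
```

Emit:
{"api": "move_arm", "payload": {
  "series": [
    {"x": 0, "y": -2, "z": 0, "rx": 0, "ry": 0, "rz": 0},
    {"x": 0, "y": -5, "z": 0, "rx": 0, "ry": 0, "rz": 0},
    {"x": 0, "y": -5, "z": 0, "rx": 0, "ry": 0, "rz": 0},
    {"x": -4, "y": -3, "z": 0, "rx": 0, "ry": 0, "rz": 0},
    {"x": -5, "y": 0, "z": 0, "rx": 0, "ry": -0.05, "rz": 0},
    {"x": -5, "y": 0, "z": 0, "rx": 0, "ry": -0.05, "rz": 0},
    {"x": 0, "y": 0, "z": 0, "rx": 0, "ry": 0, "rz": 0},
    {"x": 0, "y": 0, "z": 0, "rx": 0, "ry": 0, "rz": 0}
  ]
}}

```text
clock: 17.8
position: [0.4248, -0.2475, 0.2359]
ee_rot: [-1.202, -1.225, 1.223]
force: [0.4, 0.5, 0.4]
width: 0.709
```

```bash
python3 - <<'E'
from h import *
to(.40,-.344,.1,92)
C,im=snap("wrist","w9")
print("yellow pins pred",proj(C,[[.408,-.1024,.095],[.4598,-.107,.095]]))
E
```

```text
now [ 0.4248 -0.2475  0.2359] yaw 91.14 down [ 0.003 -0.001 -1.   ] F [0.4 0.5 0.4] w 6.51 t 17.8
 shift cm [-9.59 13.6   2.71]
 turn [ 0.003 -0.015 -0.001]
yellow pins pred [[463.5729519  176.52916235]
 [451.29973768 225.83149114]]
```

View pics/w9.png

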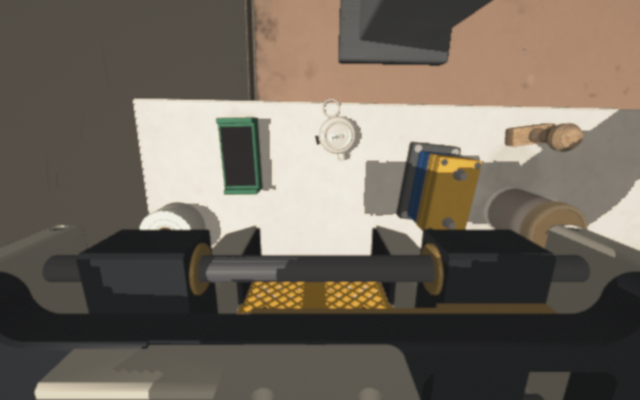

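```bash
python3 - <<'E'
from h import *
C,im=load("wrist","w9")
r=lambda x0,x1,y0,y1:cv2.resize(im[y0:y1,x0:x1],None,fx=4,fy=4,interpolation=cv2.INTER_CUBIC)
cv2.imwrite("pics/w9a.png",np.hstack([r(400,490,135,240),r(205,275,105,210)]))
E
```

```text
(no output)
```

View pics/w9a.png

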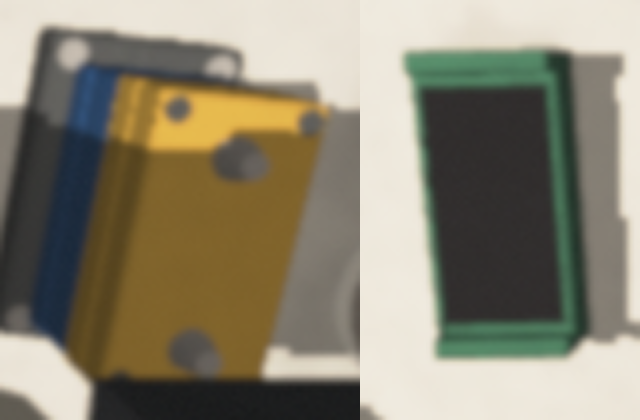

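Yellow's pin tips at (463.1,175.9) and (450.9,225.1) match the flush prediction (463.6,176.5), (451.3,225.8) within a pixel. Now green's corners.

```bash
python3 - <<'E'
from h import *
C,im=load("wrist","w9")
f=lambda p,o:(o[0]+p[0]/4-.375,o[1]+p[1]/4-.375)
G=ray(C,[f((p[0]-360,p[1]),(205,105)) for p in [(405,53),(550,52),(572,355),(437,356)]],.026)
print(G.round(4).tolist(),"c",G.mean(0).round(4),"L",np.linalg.norm(G[3]-G[0]).round(4),"W",np.linalg.norm(G[1]-G[0]).round(4),"yaw",[np.degrees(np.arctan2(*v[[1,0]])).round(1) for v in (G[3]-G[0],G[2]-G[1])])
p=ray(C,[(463.1,175.9),(450.9,225.1)],.095);print(p.round(4).tolist(),p.mean(0).round(4))
to(.402,-.344,.1,92)
E
```

```text
[[0.3576, -0.3653, 0.026], [0.3564, -0.3231, 0.026], [0.4474, -0.3197, 0.026], [0.4486, -0.3618, 0.026]] c [ 0.4025 -0.3425  0.026 ] L 0.0911 W 0.0422 yaw [np.float64(2.2), np.float64(2.1)]
[[0.4074, -0.103, 0.095], [0.459, -0.1075, 0.095]] [ 0.4332 -0.1052  0.095 ]
now [ 0.4248 -0.2476  0.236 ] yaw 91.16 down [ 0.003 -0.001 -1.   ] F [-0.1 -0.6  0.8] w 6.51 t 17.85
 shift cm [-9.58 13.61  2.51]
 turn [ 0.003 -0.015 -0.001]
```

Emit:
{"api": "move_arm", "payload": {
  "series": [
    {"x": -5, "y": 3, "z": 1.3, "rx": 0, "ry": -0.015, "rz": 0},
    {"x": -4.5, "y": 4, "z": 1.2, "rx": 0, "ry": 0, "rz": 0},
    {"x": 0, "y": 5, "z": 0, "rx": 0, "ry": 0, "rz": 0},
    {"x": 0, "y": 2, "z": 0, "rx": 0, "ry": 0, "rz": 0},
    {"x": 0, "y": 0, "z": 0, "rx": 0, "ry": 0, "rz": 0}
  ]
}}

```text
clock: 18.48
position: [0.4077, -0.3386, 0.0916]
ee_rot: [-1.189, -1.249, 1.241]
force: [-0.6, -0.8, 1.2]
width: 0.705
```

```bash
python3 - <<'E'
from h import *
to(.4022,-.343,.024,92.1)
E
```

```text
now [ 0.4077 -0.3386  0.0916] yaw 92.76 down [ 0.005  0.001 -1.   ] F [-0.6 -0.8  1.2] w 6.47 t 18.48
 shift cm [-0.42  6.76  0.61]
 turn [0.005 0.012 0.001]
```

Emit:
{"api": "move_arm", "payload": {
  "series": [
    {"x": -0.4, "y": 2.5, "z": 0.6, "rx": 0, "ry": 0.01, "rz": 0},
    {"x": 0, "y": 2.5, "z": 0.2, "rx": 0, "ry": 0, "rz": 0},
    {"x": 0, "y": 1.0, "z": 0, "rx": 0, "ry": 0, "rz": 0},
    {"x": 0, "y": 0, "z": 0, "rx": 0, "ry": 0, "rz": 0}
  ]
}}

```text
clock: 18.98
position: [0.4047, -0.3407, 0.0339]
ee_rot: [-1.195, -1.249, 1.237]
force: [-0.2, -0.8, 0.2]
width: 0.707
```

```bash
python3 - <<'E'
from h import *
to(.4022,-.343,.024,92.1)
E
```

```text
now [ 0.4047 -0.3407  0.0339] yaw 92.52 down [ 0.01   0.001 -1.   ] F [-0.2 -0.8  0.2] w 6.49 t 18.98
 shift cm [-0.22  0.99  0.27]
 turn [0.01  0.007 0.   ]
```

Emit:
{"api": "move_arm", "payload": {
  "series": [
    {"x": -0.3, "y": 0.6, "z": 0.2, "rx": 0.01, "ry": 0.008, "rz": 0},
    {"x": 0, "y": 0.4, "z": 0, "rx": 0, "ry": 0, "rz": 0},
    {"x": 0, "y": 0, "z": 0, "rx": 0, "ry": 0, "rz": 0}
  ]
}}

```text
clock: 19.35
position: [0.4044, -0.3444, 0.0253]
ee_rot: [-1.195, -1.237, 1.236]
force: [0.6, 0.0, -0.2]
width: 0.709
```

```bash
python3 - <<'E'
from h import *
to(.4022,-.343,.024,92.1)
E
```

```text
now [ 0.4044 -0.3444  0.0253] yaw 92.07 down [ 0.002 -0.002 -1.   ] F [ 0.6  0.  -0.2] w 6.51 t 19.35
 shift cm [0.15 0.13 0.22]
 turn [ 0.002 -0.    -0.002]
```

Emit:
{"api": "move_arm", "payload": {
  "series": [
    {"x": 0.15, "y": 0, "z": 0.2, "rx": 0, "ry": 0, "rz": 0},
    {"x": 0, "y": 0, "z": 0, "rx": 0, "ry": 0, "rz": 0}
  ]
}}

```text
clock: 19.6
position: [0.4022, -0.343, 0.0256]
ee_rot: [-1.195, -1.237, 1.236]
force: [0.3, -0.9, 0.2]
width: 0.707
```

Emit:
{"api": "move_arm", "payload": {
  "series": [
    {"x": 0, "y": 0, "z": 0, "rx": 0, "ry": 0, "rz": 0},
    {"x": 0, "y": 0, "z": 0, "rx": 0, "ry": 0, "rz": 0},
    {"x": 0, "y": 0, "z": 0, "rx": 0, "ry": 0, "rz": 0},
    {"x": 0, "y": 0, "z": 0, "rx": 0, "ry": 0, "rz": 0},
    {"x": 0, "y": 0, "z": 0, "rx": 0, "ry": 0, "rz": 0}
  ],
  "jaw": 3.5
}}

```text
clock: 20.23
position: [0.4023, -0.3429, 0.0258]
ee_rot: [-1.195, -1.237, 1.236]
force: [1.3, -0.4, -0.2]
width: 0.477
```

Emit:
{"api": "move_arm", "payload": {
  "series": [
    {"x": 0, "y": -2, "z": 0, "rx": 0, "ry": 0, "rz": 0},
    {"x": 0, "y": -4, "z": 0, "rx": 0, "ry": 0, "rz": 0},
    {"x": 0, "y": -5, "z": 0, "rx": 0, "ry": 0, "rz": 0},
    {"x": 0, "y": -5, "z": 0, "rx": 0, "ry": 0, "rz": 0},
    {"x": 0, "y": -2, "z": 0, "rx": 0, "ry": 0, "rz": 0},
    {"x": 0, "y": 0, "z": 0, "rx": 0, "ry": 0, "rz": 0}
  ]
}}

```text
clock: 20.98
position: [0.4008, -0.3421, 0.2098]
ee_rot: [-1.192, -1.235, 1.236]
force: [0.7, -0.3, -1.7]
width: 0.475
```

```bash
python3 - <<'E'
from h import *
to(.4335,-.105,.18,85)
C,im=snap("wrist","w10")
cv2.imwrite("pics/w10a.png",cv2.resize(im[160:310,250:380],None,fx=4,fy=4,interpolation=cv2.INTER_CUBIC))
E
```

```text
now [ 0.4008 -0.3421  0.2098] yaw 92.05 down [-0.001  0.    -1.   ] F [ 0.7 -0.3 -1.7] w 4.36 t 20.98
 shift cm [23.57  2.98 -4.11]
 turn [-0.001  0.123  0.   ]
```

View pics/w10a.png

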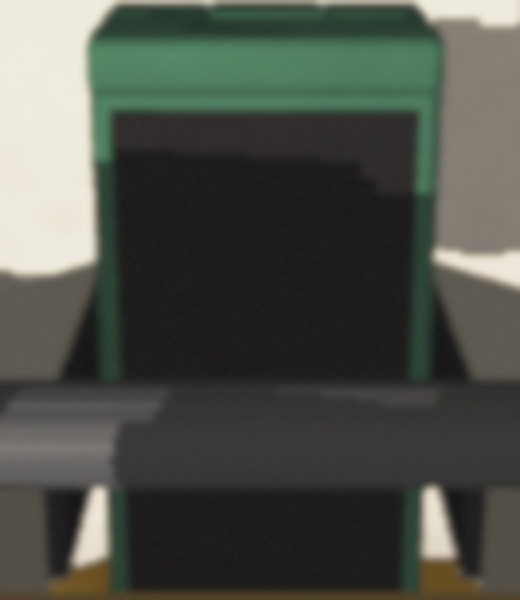

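```bash
python3 - <<'E'
from h import *
for y in (-.0002,-.0072): print(y,tooly([(272.6,169.9),(359.6,169.9)],y))
E
```

```text
-0.0002 [[-0.0209 -0.0002  0.0449]
 [ 0.0213 -0.0002  0.0449]]
-0.0072 [[-0.0199 -0.0072  0.0461]
 [ 0.0202 -0.0072  0.0461]]
```

Green's front rail edge is 45 mm ahead of the TCP (46 expected), so it's centred within about 1 mm. Carrying it to the stack.

Emit:
{"api": "move_arm", "payload": {
  "series": [
    {"x": 4, "y": 0, "z": -0.8, "rx": 0, "ry": 0.03, "rz": 0},
    {"x": 4.5, "y": 0, "z": -0.8, "rx": 0, "ry": 0.03, "rz": 0},
    {"x": 4.5, "y": 0.5, "z": -0.4, "rx": 0, "ry": 0.03, "rz": 0},
    {"x": 4.5, "y": 0.5, "z": 0, "rx": 0, "ry": 0.03, "rz": 0},
    {"x": 4, "y": 0.5, "z": 0, "rx": 0, "ry": 0, "rz": 0},
    {"x": 0, "y": 0.5, "z": 0, "rx": 0, "ry": 0, "rz": 0},
    {"x": 0, "y": 0, "z": 0, "rx": 0, "ry": 0, "rz": 0}
  ]
}}

```text
clock: 21.9
position: [0.4213, -0.1196, 0.1789]
ee_rot: [-1.238, -1.131, 1.151]
force: [-1.1, 0.3, -2.0]
width: 0.476
```

```bash
python3 - <<'E'
from h import *
to(.4337,-.1051,.13,85)
E
```

```text
now [ 0.4213 -0.1196  0.1789] yaw 84.86 down [-0.017  0.001 -1.   ] F [-1.1  0.3 -2. ] w 4.37 t 21.9
 shift cm [ 1.56  4.87 -1.19]
 turn [-0.017 -0.002 -0.   ]
```

Emit:
{"api": "move_arm", "payload": {
  "series": [
    {"x": 0.8, "y": 1.5, "z": -0.6, "rx": -0.017, "ry": 0, "rz": 0},
    {"x": 0.8, "y": 2, "z": -0.3, "rx": 0, "ry": 0, "rz": 0},
    {"x": 0, "y": 1, "z": 0, "rx": 0, "ry": 0, "rz": 0},
    {"x": 0, "y": 0, "z": 0, "rx": 0, "ry": 0, "rz": 0}
  ]
}}

```text
clock: 22.4
position: [0.4307, -0.1092, 0.1317]
ee_rot: [-1.255, -1.136, 1.14]
force: [-0.0, -0.4, -1.8]
width: 0.479
```

```bash
python3 - <<'E'
from h import *
to(.4337,-.1051,.125,85)
E
```

```text
now [ 0.4307 -0.1092  0.1317] yaw 84.43 down [-0.001 -0.003 -1.   ] F [-0.  -0.4 -1.8] w 4.4 t 22.4
 shift cm [ 0.44  0.67 -0.26]
 turn [-0.001 -0.01  -0.003]
```

Emit:
{"api": "move_arm", "payload": {
  "series": [
    {"x": 0.4, "y": 0.3, "z": -0.2, "rx": 0, "ry": -0.01, "rz": -0.003},
    {"x": 0.1, "y": 0.2, "z": -0.1, "rx": 0, "ry": 0, "rz": 0},
    {"x": 0, "y": 0, "z": 0, "rx": 0, "ry": 0, "rz": 0}
  ]
}}

```text
clock: 22.78
position: [0.4349, -0.1054, 0.1274]
ee_rot: [-1.25, -1.145, 1.143]
force: [-0.4, -0.7, -2.0]
width: 0.479
```

```bash
python3 - <<'E'
from h import *
to(.4337,-.1051,.11,85)
E
```

```text
now [ 0.4349 -0.1054  0.1274] yaw 84.95 down [ 0.001  0.    -1.   ] F [-0.4 -0.7 -2. ] w 4.39 t 22.77
 shift cm [0.02 1.74 0.12]
 turn [ 0.001 -0.001  0.   ]
```

Emit:
{"api": "move_arm", "payload": {
  "series": [
    {"x": 0, "y": 0.3, "z": 0.1, "rx": 0, "ry": 0, "rz": 0},
    {"x": 0, "y": 0.3, "z": 0, "rx": 0, "ry": 0, "rz": 0},
    {"x": 0, "y": 0.3, "z": 0, "rx": 0, "ry": 0, "rz": 0}
  ]
}}

```text
clock: 23.15
position: [0.4341, -0.1053, 0.1184]
ee_rot: [-1.251, -1.146, 1.143]
force: [0.6, 0.3, -1.6]
width: 0.473
```

Emit:
{"api": "move_arm", "payload": {
  "series": [
    {"x": 0, "y": 0.3, "z": 0, "rx": 0, "ry": 0, "rz": 0},
    {"x": 0, "y": 0.3, "z": 0, "rx": 0, "ry": 0, "rz": 0}
  ]
}}

```text
clock: 23.4
position: [0.434, -0.1053, 0.1119]
ee_rot: [-1.251, -1.146, 1.143]
force: [0.6, 0.7, -1.9]
width: 0.478
```

Emit:
{"api": "move_arm", "payload": {
  "series": [
    {"x": 0, "y": 0.3, "z": 0, "rx": 0, "ry": 0, "rz": 0},
    {"x": 0, "y": 0.2, "z": 0, "rx": 0, "ry": 0, "rz": 0},
    {"x": 0, "y": 0.2, "z": 0, "rx": 0, "ry": 0, "rz": 0}
  ]
}}

```text
clock: 23.78
position: [0.4344, -0.1054, 0.1091]
ee_rot: [-1.249, -1.149, 1.139]
force: [-14.1, 3.8, 50.2]
width: 0.475
```

Seated at 0.1091 (expected 0.1098) with 50 N. Release and rise to view the stack and jar.

Emit:
{"api": "move_arm", "payload": {
  "series": [
    {"x": 0, "y": -0.1, "z": 0, "rx": 0, "ry": 0, "rz": 0},
    {"x": 0, "y": 0, "z": 0, "rx": 0, "ry": 0, "rz": 0},
    {"x": 0, "y": 0, "z": 0, "rx": 0, "ry": 0, "rz": 0}
  ],
  "jaw": 6.5
}}

```text
clock: 24.15
position: [0.435, -0.1056, 0.1106]
ee_rot: [-1.25, -1.15, 1.137]
force: [-0.6, 0.1, 0.7]
width: 0.699
```

Emit:
{"api": "move_arm", "payload": {
  "series": [
    {"x": 0, "y": -2, "z": 0, "rx": 0, "ry": 0, "rz": 0},
    {"x": 0, "y": -5, "z": 0, "rx": 0, "ry": 0, "rz": 0},
    {"x": 0, "y": -6, "z": 0, "rx": 0, "ry": 0, "rz": 0},
    {"x": 0, "y": -6, "z": -1, "rx": 0, "ry": 0, "rz": 0},
    {"x": 3, "y": -1, "z": -1, "rx": 0, "ry": 0, "rz": 0},
    {"x": 3, "y": 0, "z": 0, "rx": 0, "ry": 0, "rz": 0},
    {"x": 0, "y": 0, "z": 0, "rx": 0, "ry": 0, "rz": 0},
    {"x": 0, "y": 0, "z": 0, "rx": 0, "ry": 0, "rz": 0}
  ]
}}

```text
clock: 25.15
position: [0.4596, -0.0475, 0.3156]
ee_rot: [-1.249, -1.146, 1.139]
force: [-0.6, 0.9, 0.2]
width: 0.711
```

```bash
python3 - <<'E'
from h import *
to(.46,.011,.2,85)
C,im=snap("wrist","w11")
S,ims=snap("scene","s1")
cv2.imwrite("pics/w11a.png",cv2.resize(im[90:250,240:440],None,fx=4,fy=3.75,interpolation=cv2.INTER_CUBIC))
cv2.imwrite("pics/s1z.png",cv2.resize(ims[150:260,280:440],None,fx=5,fy=5,interpolation=cv2.INTER_CUBIC))
E
```

```text
now [ 0.4596 -0.0475  0.3156] yaw 84.85 down [ 0.002  0.004 -1.   ] F [-0.6  0.9  0.2] w 6.52 t 25.15
 shift cm [ 5.78 11.58  0.51]
 turn [ 0.002 -0.003  0.004]
```

View pics/w11.png

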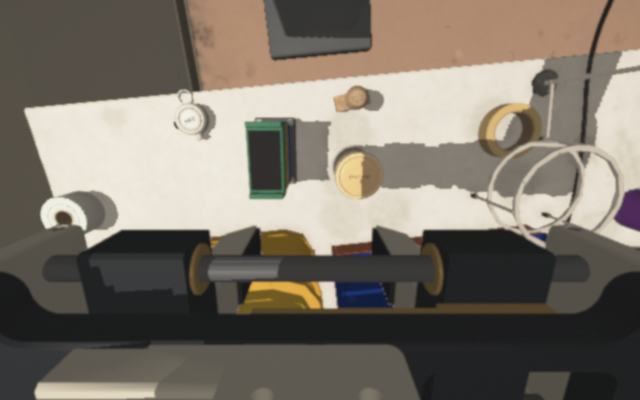

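View pics/s1z.png

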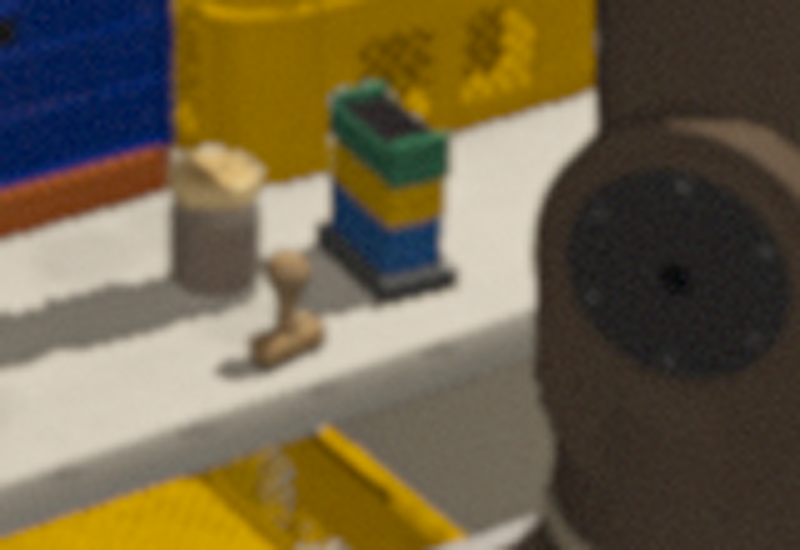

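The stack shows flush seams in both views. In the wrist view the jar cap is at ~(358,175), and the cradle at (246–290, 120–198). Measuring both.

```bash
python3 - <<'E'
from h import *
C,im=load("wrist","w11")
cv2.imwrite("pics/w11a.png",cv2.resize(im[105:225,235:395],None,fx=5,fy=5,interpolation=cv2.INTER_CUBIC))
hsv=cv2.cvtColor(im,cv2.COLOR_BGR2HSV)
m=cv2.inRange(hsv,(12,70,120),(32,255,255)); m[:, :325]=0;m[:,395:]=0;m[:140]=0;m[215:]=0
m=cv2.morphologyEx(m,cv2.MORPH_CLOSE,np.ones((5,5)))
cs,_=cv2.findContours(m,cv2.RETR_EXTERNAL,cv2.CHAIN_APPROX_NONE);c=max(cs,key=cv2.contourArea)
e=cv2.fitEllipse(c);print("ell",e,cv2.boundingRect(c))
print("jar cap",ray(C,[e[0]],.091), "diam", np.mean(e[1])*(C[2][2]-.091)/288.75)
E
```

```text
ell ((358.2575988769531, 174.34542846679688), (46.282936096191406, 47.10976791381836), 100.92019653320312) (335, 151, 48, 48)
jar cap [[0.46419943 0.0077944  0.091     ]] diam 0.05876008179579509
```

View pics/w11a.png

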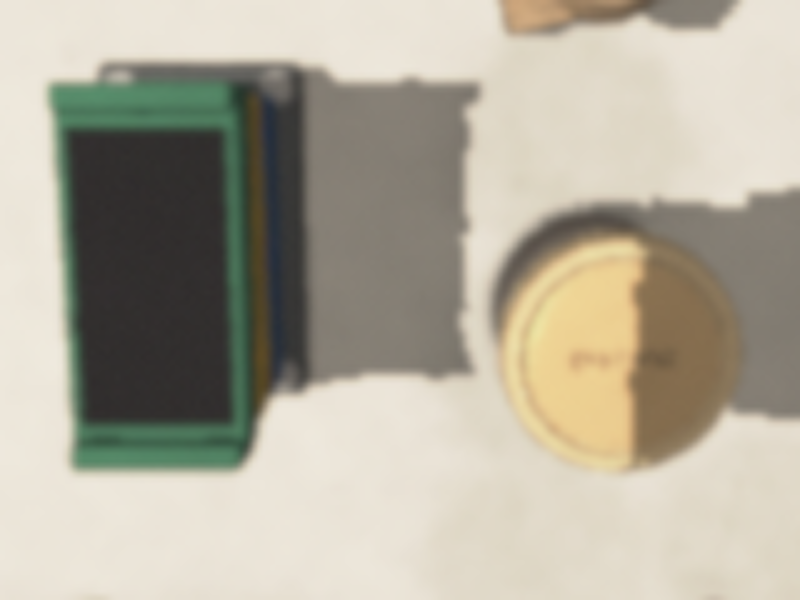

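```bash
python3 - <<'E'
from h import *
C,im=load("wrist","w11")
f=lambda p:(235+p[0]/5-.4,105+p[1]/5-.4)
G=ray(C,[f(p) for p in [(50,86),(238,84),(245,468),(73,468)]],.110);print(G.round(4).tolist(),G.mean(0).round(4))
print("jar",ray(C,[f((621,351))],.091).round(4), 242/5*(C[2][2]-.091)/288.75)
to(.4645,.0085,.13,85)
E
```

```text
[[0.3872, -0.1222, 0.11], [0.3906, -0.079, 0.11], [0.4819, -0.0883, 0.11], [0.4781, -0.1306, 0.11]] [ 0.4345 -0.105   0.11  ]
jar [[0.4649 0.0085 0.091 ]] 0.06090385729942386
now [ 0.4595 -0.0476  0.3155] yaw 84.8 down [ 0.002  0.004 -1.   ] F [ 0.3 -0.3  0.1] w 6.5 t 25.25
 shift cm [ 5.56 18.57  0.04]
 turn [ 0.002 -0.003  0.004]
```

Cradle corners at z = 0.110 give a centre of (0.434,−0.105) and a length of 91 mm, consistent with being flush. The jar is at (0.4647,0.0085).

Emit:
{"api": "move_arm", "payload": {
  "series": [
    {"x": 2.5, "y": 3, "z": 0, "rx": 0, "ry": 0, "rz": 0.004},
    {"x": 2.8, "y": 4, "z": 0, "rx": 0, "ry": 0, "rz": 0},
    {"x": 0, "y": 5, "z": 0, "rx": 0, "ry": 0, "rz": 0},
    {"x": 0, "y": 4, "z": 0, "rx": 0, "ry": 0, "rz": 0},
    {"x": 0, "y": 0, "z": 0, "rx": 0, "ry": 0, "rz": 0}
  ],
  "jaw": 9.15
}}

```text
clock: 25.88
position: [0.4656, 0.0024, 0.1519]
ee_rot: [-1.258, -1.139, 1.136]
force: [0.5, -0.1, 1.2]
width: 0.998
```

```bash
python3 - <<'E'
from h import *
to(.4645,.0087,.12,85)
E
```

```text
now [0.4656 0.0024 0.1519] yaw 84.4 down [ 0.004 -0.001 -1.   ] F [ 0.5 -0.1  1.2] w 9.16 t 25.88
 shift cm [0.62 3.18 0.19]
 turn [ 0.004 -0.01  -0.001]
```

Emit:
{"api": "move_arm", "payload": {
  "series": [
    {"x": 0.6, "y": 0.8, "z": 0.1, "rx": 0, "ry": -0.01, "rz": 0},
    {"x": 0.2, "y": 0.8, "z": 0.1, "rx": 0.003, "ry": 0, "rz": 0},
    {"x": 0, "y": 1, "z": 0.1, "rx": 0, "ry": 0, "rz": 0},
    {"x": 0, "y": 0, "z": 0, "rx": 0, "ry": 0, "rz": 0}
  ]
}}

```text
clock: 26.38
position: [0.4659, 0.0106, 0.1278]
ee_rot: [-1.254, -1.149, 1.141]
force: [0.1, -1.1, -0.2]
width: 0.995
```

```bash
python3 - <<'E'
from h import *
to(.4645,.0087,.067,85)
E
```

```text
now [0.4659 0.0106 0.1278] yaw 84.94 down [ 0.006  0.    -1.   ] F [ 0.1 -1.1 -0.2] w 9.13 t 26.38
 shift cm [-0.21  6.08  0.15]
 turn [ 0.006 -0.001  0.001]
```

Emit:
{"api": "move_arm", "payload": {
  "series": [
    {"x": 0, "y": 2, "z": 0.1, "rx": 0.006, "ry": 0, "rz": 0},
    {"x": 0, "y": 2, "z": 0.1, "rx": 0, "ry": 0, "rz": 0},
    {"x": 0, "y": 0.7, "z": 0.1, "rx": 0, "ry": 0, "rz": 0},
    {"x": 0, "y": 0, "z": 0, "rx": 0, "ry": 0, "rz": 0}
  ]
}}

```text
clock: 26.88
position: [0.4646, 0.011, 0.0814]
ee_rot: [-1.251, -1.147, 1.141]
force: [0.5, 0.9, 0.8]
width: 0.996
```

```bash
python3 - <<'E'
from h import *
to(.4645,.0095,.068,85)
C,im=snap("wrist","w12")
E
```

```text
now [0.4646 0.011  0.0814] yaw 84.93 down [ 0.004  0.002 -1.   ] F [0.5 0.9 0.8] w 9.14 t 26.88
 shift cm [-0.15  1.34  0.01]
 turn [ 0.003 -0.001  0.002]
```

View pics/w12.png

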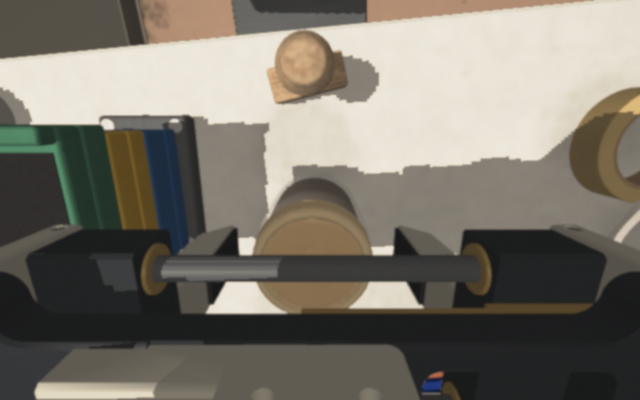

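The jar's cap is centred at u ≈ 312, i.e. about 2 mm toward −y, which agrees with the measurement. Final lowering.

Emit:
{"api": "move_arm", "payload": {
  "series": [
    {"x": -0.15, "y": 0.5, "z": 0, "rx": 0.003, "ry": 0, "rz": 0.002},
    {"x": 0, "y": 0.5, "z": 0, "rx": 0, "ry": 0, "rz": 0},
    {"x": 0, "y": 0.3, "z": 0, "rx": 0, "ry": 0, "rz": 0},
    {"x": 0, "y": 0, "z": 0, "rx": 0, "ry": 0, "rz": 0}
  ]
}}

```text
clock: 27.42
position: [0.4658, 0.0095, 0.069]
ee_rot: [-1.251, -1.146, 1.142]
force: [-0.0, -0.6, -0.4]
width: 0.997
```

```bash
python3 - <<'E'
from h import *
to(.4645,.009,.067,85)
E
```

```text
now [0.4658 0.0095 0.069 ] yaw 84.94 down [ 0.003  0.001 -1.   ] F [-0.  -0.6 -0.4] w 9.16 t 27.43
 shift cm [-0.07  0.2   0.13]
 turn [ 0.003 -0.001  0.001]
```

Emit:
{"api": "move_arm", "payload": {
  "series": [
    {"x": -0.05, "y": 0.2, "z": 0.1, "rx": 0, "ry": 0, "rz": 0},
    {"x": 0, "y": 0, "z": 0, "rx": 0, "ry": 0, "rz": 0}
  ]
}}

```text
clock: 27.68
position: [0.4647, 0.0091, 0.0669]
ee_rot: [-1.251, -1.146, 1.142]
force: [0.2, 0.0, 0.5]
width: 0.996
```

Emit:
{"api": "move_arm", "payload": {
  "series": [
    {"x": 0, "y": 0, "z": 0, "rx": 0, "ry": 0, "rz": 0},
    {"x": 0, "y": 0, "z": 0, "rx": 0, "ry": 0, "rz": 0},
    {"x": 0, "y": 0, "z": 0, "rx": 0, "ry": 0, "rz": 0},
    {"x": 0, "y": 0, "z": 0, "rx": 0, "ry": 0, "rz": 0},
    {"x": 0, "y": 0, "z": 0, "rx": 0, "ry": 0, "rz": 0}
  ],
  "jaw": 6.0,
  "newtons": 20
}}

```text
clock: 28.3
position: [0.4648, 0.0092, 0.0671]
ee_rot: [-1.251, -1.147, 1.142]
force: [-0.3, -0.8, 0.3]
width: 0.686
```

```bash
python3 - <<'E'
from h import *
to(.4645,.009,.067,85)
E
```

```text
now [0.4648 0.0092 0.0671] yaw 84.94 down [ 0.003  0.001 -1.   ] F [-0.3 -0.8  0.3] w 6.3 t 28.3
 shift cm [-0.03  0.01  0.03]
 turn [ 0.003 -0.001  0.001]
```

Emit:
{"api": "move_arm", "payload": {
  "series": [
    {"x": 0, "y": 0, "z": 0, "rx": 0, "ry": 0, "rz": 0},
    {"x": 0, "y": 0, "z": 0, "rx": 0, "ry": 0, "rz": 0}
  ],
  "newtons": 30
}}

```text
clock: 28.55
position: [0.4648, 0.0093, 0.0671]
ee_rot: [-1.251, -1.147, 1.142]
force: [0.8, 0.5, -1.3]
width: 0.679
```

```bash
python3 - <<'E'
from h import *
to(.4645,.009,.067,85)
C,im=snap("wrist","w13")
E
```

```text
now [0.4648 0.0093 0.0671] yaw 84.95 down [ 0.003  0.001 -1.   ] F [ 0.8  0.5 -1.3] w 6.24 t 28.55
 shift cm [-0.03  0.01  0.03]
 turn [ 0.003 -0.001  0.001]
```

View pics/w13.png

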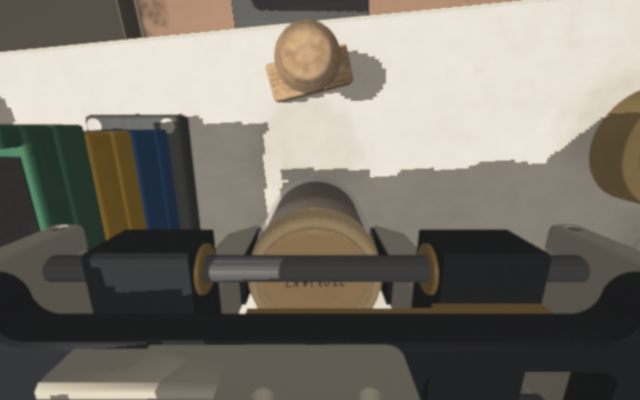

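The jaws hold at ~62 mm, a bit under the 66 mm body, so likely on the cap or shoulder. A small trial lift to verify.

Emit:
{"api": "move_arm", "payload": {
  "series": [
    {"x": 0, "y": -0.5, "z": 0, "rx": 0, "ry": 0, "rz": 0},
    {"x": 0, "y": -0.7, "z": 0, "rx": 0, "ry": 0, "rz": 0},
    {"x": 0, "y": -0.7, "z": 0, "rx": 0, "ry": 0, "rz": 0},
    {"x": 0, "y": 0, "z": 0, "rx": 0, "ry": 0, "rz": 0}
  ]
}}

```text
clock: 29.1
position: [0.4644, 0.009, 0.0875]
ee_rot: [-1.251, -1.146, 1.142]
force: [0.9, 0.7, -2.3]
width: 0.683
```

```bash
python3 - <<'E'
from h import *
to(.4645,.009,.067,85)
C,im=snap("wrist","w14")
S,ims=snap("scene","s2")
cv2.imwrite("pics/s2z.png",cv2.resize(ims[150:260,280:440],None,fx=5,fy=5,interpolation=cv2.INTER_CUBIC))
E
```

```text
now [0.4644 0.009  0.0875] yaw 84.93 down [ 0.003  0.001 -1.   ] F [ 0.9  0.7 -2.3] w 6.27 t 29.1
 shift cm [-0.01  2.05 -0.  ]
 turn [ 0.003 -0.001  0.001]
```

View pics/s2z.png

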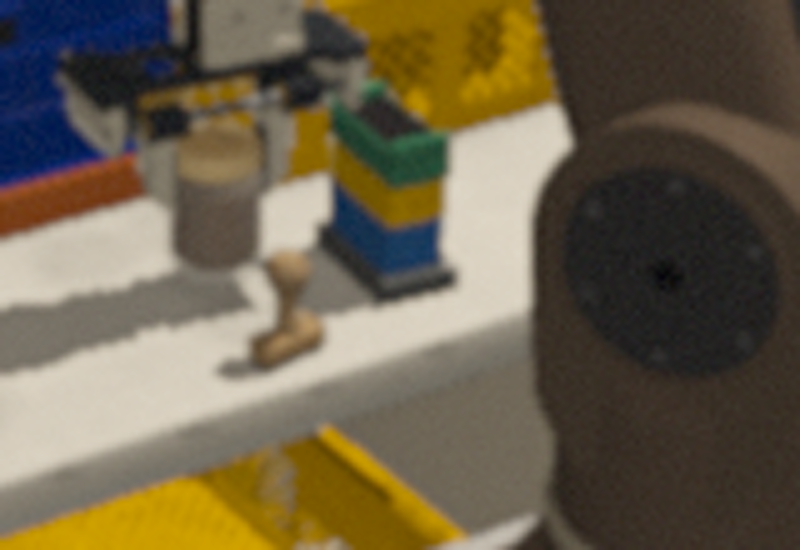

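View pics/w14.png

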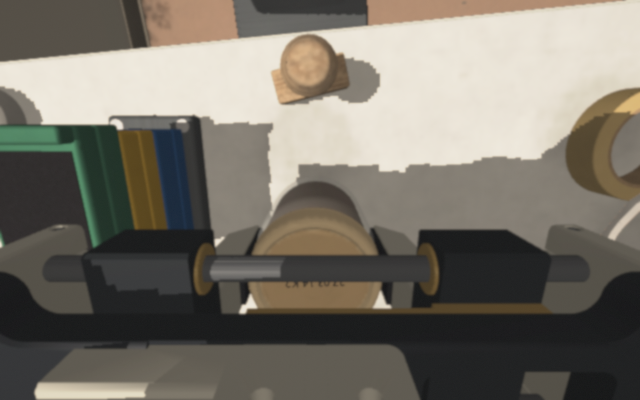

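The jar hangs upright and clear of the table (−2.3 N ≈ 0.24 kg). Raising it, then over to the cradle.

Emit:
{"api": "move_arm", "payload": {
  "series": [
    {"x": 0, "y": -1.5, "z": 0, "rx": 0, "ry": 0, "rz": 0},
    {"x": 0, "y": -2.5, "z": 0, "rx": 0, "ry": 0, "rz": 0},
    {"x": 0, "y": -3, "z": 0, "rx": 0, "ry": 0, "rz": 0},
    {"x": 0, "y": -3, "z": 0, "rx": 0, "ry": 0, "rz": 0},
    {"x": 0, "y": -2.5, "z": 0, "rx": 0, "ry": 0, "rz": 0},
    {"x": 0, "y": -1.5, "z": 0, "rx": 0, "ry": 0, "rz": 0},
    {"x": 0, "y": 0, "z": 0, "rx": 0, "ry": 0, "rz": 0}
  ]
}}

```text
clock: 30.08
position: [0.4628, 0.0077, 0.2354]
ee_rot: [-1.252, -1.143, 1.141]
force: [0.1, 0.4, -1.6]
width: 0.681
```

```bash
python3 - <<'E'
from h import *
to(.434,-.105,.22,85)
E
```

```text
now [0.4628 0.0077 0.2354] yaw 84.8 down [ 0.002 -0.    -1.   ] F [ 0.1  0.4 -1.6] w 6.25 t 30.07
 shift cm [-11.48   1.54   1.85]
 turn [ 0.002 -0.004  0.   ]
```

Emit:
{"api": "move_arm", "payload": {
  "series": [
    {"x": -1.5, "y": 0, "z": 0.3, "rx": 0, "ry": 0, "rz": 0},
    {"x": -2.5, "y": 0, "z": 0.5, "rx": 0, "ry": 0, "rz": 0},
    {"x": -2.5, "y": 0, "z": 0.5, "rx": 0, "ry": 0, "rz": 0},
    {"x": -2.5, "y": 0.3, "z": 0.4, "rx": 0, "ry": 0, "rz": 0},
    {"x": -1.5, "y": 0.4, "z": 0.2, "rx": 0, "ry": 0, "rz": 0},
    {"x": -0.8, "y": 0.4, "z": 0, "rx": 0, "ry": 0, "rz": 0},
    {"x": 0, "y": 0, "z": 0, "rx": 0, "ry": 0, "rz": 0}
  ]
}}

```text
clock: 30.95
position: [0.4266, -0.112, 0.2203]
ee_rot: [-1.249, -1.133, 1.144]
force: [-0.6, -0.3, -2.9]
width: 0.681
```

```bash
python3 - <<'E'
from h import *
to(.434,-.105,.19,85)
E
```

```text
now [ 0.4266 -0.112   0.2203] yaw 84.55 down [-0.007 -0.002 -1.   ] F [-0.6 -0.3 -2.9] w 6.26 t 30.95
 shift cm [ 0.78  3.02 -0.69]
 turn [-0.007 -0.008 -0.003]
```

Emit:
{"api": "move_arm", "payload": {
  "series": [
    {"x": 0.5, "y": 0.8, "z": -0.4, "rx": -0.006, "ry": -0.008, "rz": -0.003},
    {"x": 0.4, "y": 0.8, "z": -0.3, "rx": 0, "ry": 0, "rz": 0},
    {"x": 0, "y": 0.7, "z": 0, "rx": 0, "ry": 0, "rz": 0},
    {"x": 0, "y": 0, "z": 0, "rx": 0, "ry": 0, "rz": 0}
  ]
}}

```text
clock: 31.45
position: [0.4351, -0.1011, 0.1949]
ee_rot: [-1.246, -1.147, 1.148]
force: [-0.0, -0.1, -1.8]
width: 0.681
```

```bash
python3 - <<'E'
from h import *
to(.434,-.105,.176,85)
C,im=snap("wrist","w15")
E
```

```text
now [ 0.4351 -0.1011  0.1949] yaw 85.24 down [-0.002  0.001 -1.   ] F [-0.  -0.1 -1.8] w 6.25 t 31.45
 shift cm [-0.4   1.89  0.07]
 turn [-0.002  0.004  0.001]
```

View pics/w15.png

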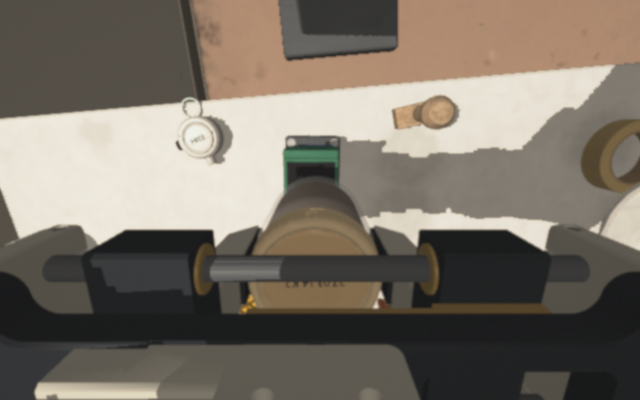

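The jar is upright above the cradle with the near rail at rows ~148–160. I correct y by 4 mm and lower gently.

Emit:
{"api": "move_arm", "payload": {
  "series": [
    {"x": -0.3, "y": 0.3, "z": 0.05, "rx": 0, "ry": 0.004, "rz": 0},
    {"x": -0.1, "y": 0.3, "z": 0, "rx": 0, "ry": 0, "rz": 0},
    {"x": 0, "y": 0.2, "z": 0, "rx": 0, "ry": 0, "rz": 0},
    {"x": 0, "y": 0, "z": 0, "rx": 0, "ry": 0, "rz": 0}
  ]
}}

```text
clock: 32.0
position: [0.4346, -0.1057, 0.1872]
ee_rot: [-1.249, -1.144, 1.144]
force: [0.4, 0.0, -2.5]
width: 0.683
```

```bash
python3 - <<'E'
from h import *
to(.434,-.105,.17,85)
E
```

```text
now [ 0.4346 -0.1057  0.1872] yaw 84.96 down [ 0.     0.001 -1.   ] F [ 0.4  0.  -2.5] w 6.27 t 32.0
 shift cm [0.06 1.72 0.07]
 turn [-0.    -0.001  0.001]
```

Emit:
{"api": "move_arm", "payload": {
  "series": [
    {"x": 0, "y": 0.3, "z": 0, "rx": 0, "ry": 0, "rz": 0},
    {"x": 0, "y": 0.3, "z": 0, "rx": 0, "ry": 0, "rz": 0},
    {"x": 0, "y": 0.2, "z": 0, "rx": 0, "ry": 0, "rz": 0}
  ]
}}

```text
clock: 32.38
position: [0.4348, -0.1056, 0.1788]
ee_rot: [-1.249, -1.145, 1.143]
force: [-1.1, 0.1, -2.0]
width: 0.681
```

Emit:
{"api": "move_arm", "payload": {
  "series": [
    {"x": 0, "y": 0.2, "z": 0, "rx": 0, "ry": 0, "rz": 0}
  ]
}}

```text
clock: 32.5
position: [0.4349, -0.1056, 0.1769]
ee_rot: [-1.249, -1.145, 1.143]
force: [-4.7, 2.3, 24.6]
width: 0.681
```

Emit:
{"api": "move_arm", "payload": {
  "series": [
    {"x": 0, "y": 0.15, "z": 0, "rx": 0, "ry": 0, "rz": 0}
  ]
}}

```text
clock: 32.62
position: [0.4358, -0.1055, 0.1768]
ee_rot: [-1.25, -1.147, 1.142]
force: [-8.6, 4.5, 34.9]
width: 0.68
```

Contact came at TCP z = 0.1769, so the jar's bottom is at ≈ 0.110. That is either a seat at 26 mm with rails above it, or a jar resting on a rail. I must tell these apart before letting go.

```bash
python3 - <<'E'
from h import *
S=cam("scene"); im=cv2.imread("pics/s1.png")
c=np.array([.4338,-.1051]);a=np.radians(-5);ux=np.array([np.cos(a),np.sin(a)]);uy=np.array([-np.sin(a),np.cos(a)])
P=lambda x,y,z:np.r_[c+ux*x+uy*y,z]
o=np.array([335,155]);k=8
z=cv2.resize(im[155:225,335:380+10],None,fx=k,fy=k,interpolation=cv2.INTER_CUBIC)
z2=z.copy()
def dot(p,col):
    q=(proj(S,p)[0]-o+.5)*k; cv2.circle(z2,tuple(int(v) for v in q),3,col,-1)
for sx in(-1,1):
  for sy in(-1,1):
    dot(P(50*sx/1000,.03*sy,.018),(0,0,255))
    dot(P(46*sx/1000,.022*sy,.110),(255,0,255)); dot(P(46*sx/1000,.022*sy,.117),(255,255,255)); dot(P(46*sx/1000,.022*sy,.084),(0,255,255))
cv2.imwrite("pics/s1k.png",np.hstack([z,z2])[:600,:800])
snap("wrist","w16"); snap("scene","s3")
print(z.shape)
E
```

```text
(560, 440, 3)
```

View pics/s1k.png

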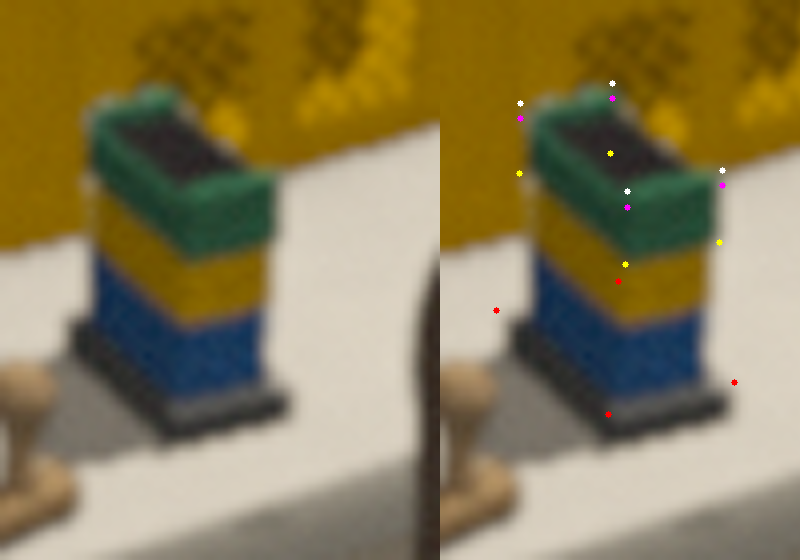

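View pics/w16.png

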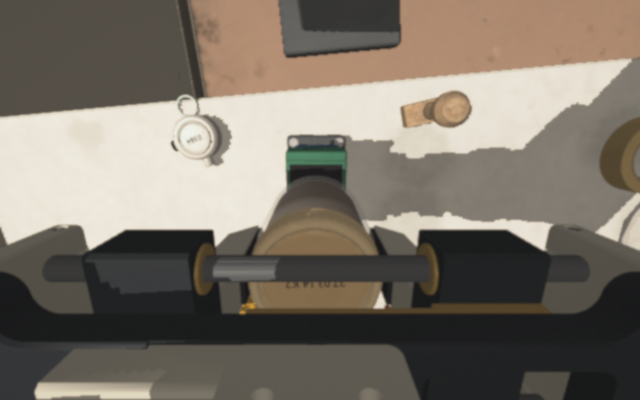

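```bash
python3 - <<'E'
from h import *
C,im=load("wrist","w16")
cv2.imwrite("pics/w16a.png",cv2.resize(im[125:315,235:395],None,fx=4,fy=3.15*1.0,interpolation=cv2.INTER_CUBIC))
cv2.imwrite("pics/w16a.png",cv2.resize(im[130:260,240:390],None,fx=4.5,fy=4.5,interpolation=cv2.INTER_CUBIC))
b=cv2.imread("pics/s3.png");cv2.imwrite("pics/s3k.png",cv2.resize(b[140:225,320:400],None,fx=7,fy=7,interpolation=cv2.INTER_CUBIC))
E
```

```text
(no output)
```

View pics/w16a.png

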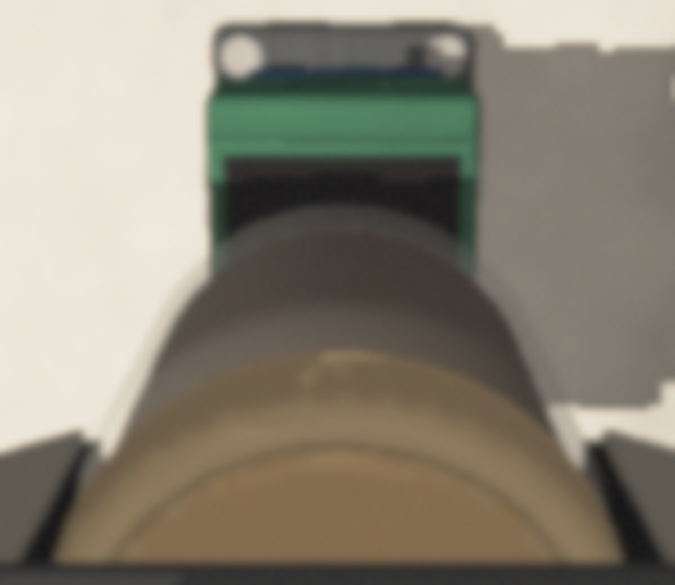

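View pics/s3k.png

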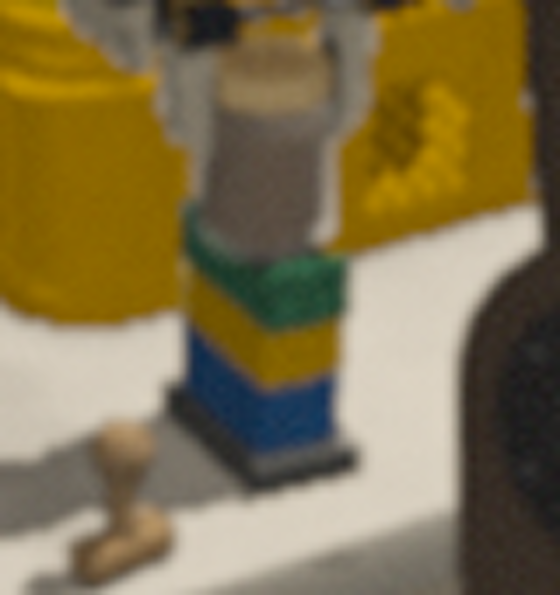

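```bash
python3 - <<'E'
from h import *
for y in (.0598,.0668,.074): print(y,"rail out/in, seat edge, jar base",tooly([(316,150.7),(316,160.3),(316,164),(316,174.7)],y)[:,2])
C,_=load("wrist","w16")
# cradle width in px: u from 240+210/4.5 to 240+478/4.5 at row 150.7
for y in (.0598,.0668): print("width",tooly([(240+209/4.5,151),(240+478/4.5,151)],y)[:,0])
print("cap rim half width", tooly([(240+52/4.5,254),(240+625/4.5,254)],-.02)[:,0])
E
```

```text
0.0598 rail out/in, seat edge, jar base [0.0479 0.0414 0.0388 0.0313]
0.0668 rail out/in, seat edge, jar base [0.0472 0.0404 0.0377 0.03  ]
0.074 rail out/in, seat edge, jar base [0.0464 0.0394 0.0367 0.0286]
width [-0.0198  0.021 ]
width [-0.0205  0.0218]
cap rim half width [-0.0287  0.0287]
```

```bash
python3 - <<'E'
from h import *
print("inner cap ring near z",tooly([(316,228)],-.024)[:,2],"halfwidth of ring", tooly([(240+108/4.5,253),(240+578/4.5,253)],-.024)[:,0])
for y in(-.024,-.015,-.008): print("cap outer rim near z",y,tooly([(316,207.4)],y)[:,2])
st=arm.observe();print(st["position"],st["force"])
E
```

```text
inner cap ring near z [0.0241] halfwidth of ring [-0.0223  0.0231]
cap outer rim near z -0.024 [0.0332]
cap outer rim near z -0.015 [0.0305]
cap outer rim near z -0.008 [0.0283]
[ 0.43579589 -0.10538636  0.17684537] [-7.62060702  2.42370618 22.54242539]
```

The near gap to the rail is about 9 mm and the jar's radius about 32–33 mm, so the jar stands between the rails on the seat (seat at 26 mm). It's about 3 mm too far from the robot. I lift slightly, shift 3 mm back, and set it down again.

Emit:
{"api": "move_arm", "payload": {
  "series": [
    {"x": 0, "y": -0.4, "z": 0, "rx": 0, "ry": 0, "rz": 0},
    {"x": 0, "y": -0.3, "z": 0.3, "rx": 0, "ry": 0, "rz": 0},
    {"x": 0, "y": 0, "z": 0, "rx": 0, "ry": 0, "rz": 0}
  ]
}}

```text
clock: 33.1
position: [0.4327, -0.1052, 0.1843]
ee_rot: [-1.25, -1.148, 1.141]
force: [-0.1, 0.6, -1.9]
width: 0.676
```

```bash
python3 - <<'E'
from h import *
to(.4324,-.105,.1775,85)
E
```

```text
now [ 0.4327 -0.1052  0.1843] yaw 84.98 down [ 0.003  0.002 -1.   ] F [-0.1  0.6 -1.9] w 6.2 t 33.1
 shift cm [0.01 0.68 0.03]
 turn [ 0.003 -0.     0.003]
```

Emit:
{"api": "move_arm", "payload": {
  "series": [
    {"x": 0, "y": 0.3, "z": 0, "rx": 0.003, "ry": 0, "rz": 0.003},
    {"x": 0, "y": 0.2, "z": 0, "rx": 0, "ry": 0, "rz": 0},
    {"x": 0, "y": 0.1, "z": 0, "rx": 0, "ry": 0, "rz": 0},
    {"x": 0, "y": 0.1, "z": 0, "rx": 0, "ry": 0, "rz": 0}
  ]
}}

```text
clock: 33.6
position: [0.4327, -0.105, 0.1768]
ee_rot: [-1.249, -1.144, 1.145]
force: [-5.5, 1.9, 21.4]
width: 0.68
```

```bash
python3 - <<'E'
from h import *
to(.4324,-.105,.1768,85)
snap("wrist","w17")
E
```

```text
now [ 0.4327 -0.105   0.1768] yaw 84.99 down [-0.001 -0.    -1.   ] F [-5.5  1.9 21.4] w 6.25 t 33.6
 shift cm [0.   0.   0.03]
 turn [-0.001 -0.    -0.   ]
```

Contact at the same height again, tool level. I ease off and open, with only 2 cm of opening per side so nothing else gets touched.

Emit:
{"api": "move_arm", "payload": {
  "series": [
    {"x": 0, "y": -0.05, "z": 0, "rx": 0, "ry": 0, "rz": 0},
    {"x": 0, "y": 0, "z": 0, "rx": 0, "ry": 0, "rz": 0}
  ]
}}

```text
clock: 33.9
position: [0.4329, -0.1051, 0.1775]
ee_rot: [-1.249, -1.144, 1.145]
force: [0.4, -0.1, -2.6]
width: 0.682
```

Emit:
{"api": "move_arm", "payload": {
  "series": [
    {"x": 0, "y": 0, "z": 0, "rx": 0, "ry": 0, "rz": 0},
    {"x": 0, "y": 0, "z": 0, "rx": 0, "ry": 0, "rz": 0},
    {"x": 0, "y": 0, "z": 0, "rx": 0, "ry": 0, "rz": 0},
    {"x": 0, "y": 0, "z": 0, "rx": 0, "ry": 0, "rz": 0}
  ],
  "jaw": 9.0
}}

```text
clock: 34.4
position: [0.4333, -0.1052, 0.1776]
ee_rot: [-1.25, -1.145, 1.145]
force: [-0.6, -0.8, -0.9]
width: 0.976
```

Emit:
{"api": "move_arm", "payload": {
  "series": [
    {"x": 0, "y": -1, "z": 0, "rx": 0, "ry": 0, "rz": 0},
    {"x": 0, "y": -3, "z": 0, "rx": 0, "ry": 0, "rz": 0},
    {"x": 0, "y": -5, "z": 0, "rx": 0, "ry": 0, "rz": 0},
    {"x": 0, "y": -5, "z": 0, "rx": 0, "ry": 0, "rz": 0},
    {"x": 0, "y": -2, "z": -1, "rx": 0, "ry": 0, "rz": 0},
    {"x": 2, "y": 0, "z": -2, "rx": 0, "ry": 0, "rz": 0},
    {"x": 2, "y": 0, "z": -2, "rx": 0, "ry": 0, "rz": 0},
    {"x": 0, "y": 0, "z": 0, "rx": 0, "ry": 0, "rz": 0},
    {"x": 0, "y": 0, "z": 0, "rx": 0, "ry": 0, "rz": 0}
  ]
}}

```text
clock: 35.52
position: [0.487, -0.0711, 0.349]
ee_rot: [-1.255, -1.145, 1.14]
force: [-0.2, 0.8, 0.5]
width: 0.984
```

```bash
python3 - <<'E'
from h import *
to(.434,-.105,.3,85)
C,im=snap("wrist","w18"); S,b=snap("scene","s4"); snap("top","t4")
cv2.imwrite("pics/s4k.png",cv2.resize(b[130:240,270:420],None,fx=5,fy=5,interpolation=cv2.INTER_CUBIC))
E
```

```text
now [ 0.487  -0.0711  0.349 ] yaw 84.75 down [ 0.005 -0.001 -1.   ] F [-0.2  0.8  0.5] w 9.03 t 35.52
 shift cm [-3.86  4.87  4.99]
 turn [ 0.005 -0.004 -0.   ]
```

View pics/w18.png

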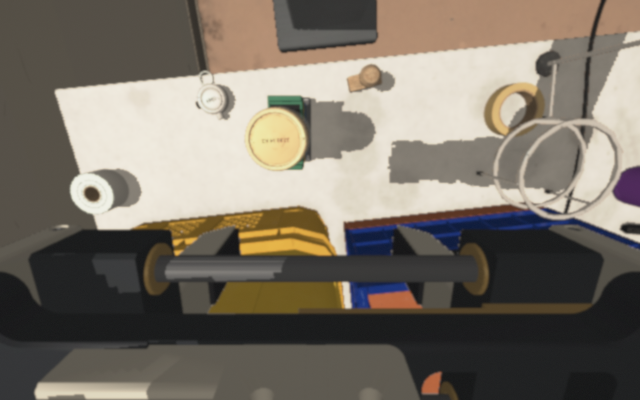

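View pics/s4k.png

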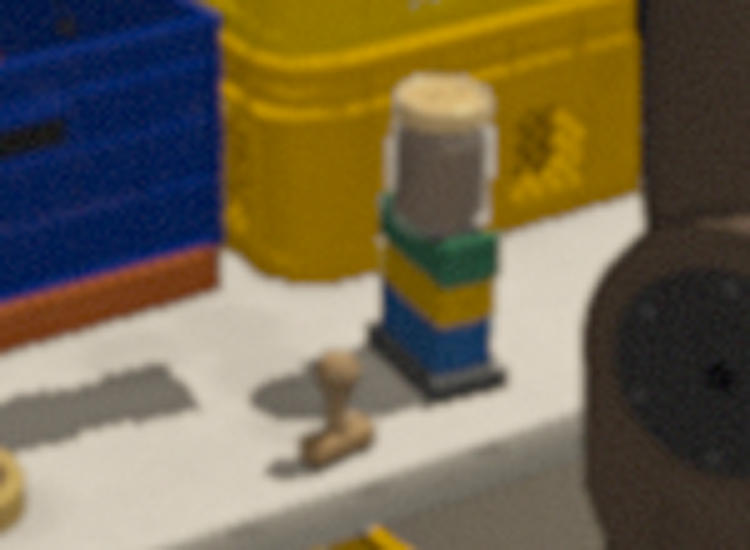

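View pics/t4.png

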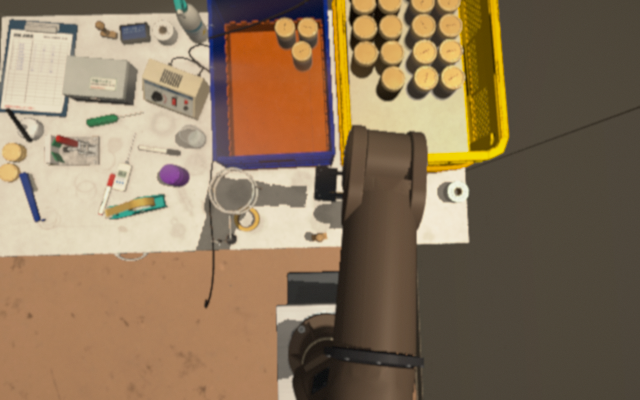

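The jar stands upright in the cradle, and the other items look unmoved. One numeric check of the cap centre:

```bash
python3 - <<'E'
from h import *
C,im=load("wrist","w18")
hsv=cv2.cvtColor(im,cv2.COLOR_BGR2HSV);m=cv2.inRange(hsv,(15,60,150),(35,255,255));m[:,:235]=0;m[:,320:]=0;m[:95]=0;m[185:]=0
c=max(cv2.findContours(m,0,cv2.CHAIN_APPROX_NONE)[0],key=cv2.contourArea);e=cv2.fitEllipse(cv2.convexHull(c));print(e)
print("cap",ray(C,[e[0]],.201).round(4),"diam",np.mean(e[1])*(C[2][2]-.201)/288.75)
f=lambda u,v:ray(C,[(u,v)],.04)[0].round(3)
print("label",f(93,193)); T=cam("top");print("label0",ray(T,[(457,190)],.04).round(3),"stamp",ray(C,[(371,75)],.076).round(3),"tally",ray(C,[(212,99)],.022).round(3),"tape",ray(C,[(517,108)],.024).round(3))
E
```

```text
((275.704833984375, 138.606689453125), (59.90908432006836, 63.646217346191406), 156.4691162109375)
cap [[ 0.4339 -0.1052  0.201 ]] diam 0.06130235608094792
label [ 0.501 -0.43   0.04 ]
label0 [[ 0.504 -0.431  0.04 ]] stamp [[0.37  0.013 0.076]] tally [[ 0.376 -0.22   0.022]] tape [[0.432 0.244 0.024]]
```

The cap centre (0.4339,−0.1052) matches the cradle centre (0.434,−0.105), and the bystanders are where they were within measuring error. Handing in.

```bash
python3 -c "
from cell import arm
print(arm.sign_off())"
```

```text
the job is handed in; nothing more can be done
None
```

The stand is built and handed in: blue riser, yellow riser and green cradle on the foot in that order. The full jar stands upright in the middle of the cradle and the gripper is clear of it. The clock stood at about 36 s of the 115 s allowed.

- **Seating:** each block stopped within 1 mm of its flush height when pressed with about 50 N. Blue's and yellow's pin positions matched the flush prediction within a pixel or so, and the scene picture shows closed seams.
- **Jar:** the first contact height could also have meant the jar was resting on a rail. The wrist view showed it between the rails but about 3 mm off centre, so I lifted it, shifted it 3 mm, and it touched down at the same height. Its cap is now at (0.4339, −0.1052) against a cradle centre of (0.434, −0.105).
- **Bystanders:** label roll, tally counter, tape and date stamp are within about 5 mm of their first measured places, which is about the error of the first coarse measurement.
- **Checks that disagreed:**
  - The jaws closed to about 62 mm on the 66 mm jar, probably on the cap or shoulder. The grip held through the whole move.
  - The scene picture made the cradle look about 27 mm high including its rails, but the contact height and rail gaps put the seat itself at 26 mm. I went with the contact.
  - The scene camera's projections were off by a pixel or two, so I relied on the wrist camera for positions.

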